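# Pin the swung-out drill vise down with a T-head hold-down

## Robot

A 6-joint arm with a two-finger parallel gripper is mounted at the origin on the work surface. World frame = base frame: x ahead of the robot, y to its left, z up, the work surface at z = 0. Lengths are in m, angles in degrees, forces in N, time in s.
With the tool pointing down it reaches from about 0.4 to 0.825 m from the base axis. Payload 7 kg.
Tool frame: the origin (TCP) lies on the centre line of the jaws, within the pads' length; the fingertips stand 17 mm ahead of it and the grasp point (between the pads) lies 2 mm behind it; z points along the fingers, y is the direction in which the jaws open and shut (so a half turn about z gives the same grasp; the last joint's range is limited). The gripper opens to 85 mm and grips with 20 to 120 N. Pads are 22 mm wide; open, the fingers measure 114 mm over their backs; the gripper's body (76 mm by 85 mm) begins 54 mm behind the grasp point. The pads swing forward as they close: fully open they stand 13 mm farther back than shut.
Start: joints at [86.694, 20.546, 0.682, 0, -70.136, -16.507], TCP at [0.229, 0.635, 0.248] pointing down, gripper open.
Joint ranges: [-176.03, 176.03], [-82.01, 121.73], [-58.28, 71.71], [-173.87, 95.51], [-174.79, -0.11], [-173.66, 173.66]. Speed limits (degrees/s): [136.94, 136.94, 172.46, 180, 180, 180].

## Interface

Orientations are given as a 3x3 rotation matrix whose columns are the frame's x, y, z axes.
In Python, from plant import ctrl, optics, job_done, nets gives the robot as it stands. The module is installed in compiled form; this text tells all that it offers.
- The arm moves only by the tool jog_arm, never from a script. Its argument "targets" is a list of rows, each an object of numbers: "tx", "ty", "tz": the shift along the tool's x, y, z in m; "rx", "ry", "rz": the turn, a rotation vector about the tool's x, y, z in degrees. A call has 1 to 5 rows; each row shifts and turns the commanded pose from where the row before left it, along the tool's axes as they then stand; what a row does not reach is not made up. A row lasts 1/12 s, in which the tool goes at most 41.7 mm and 7.16 degrees, less where a joint would pass 70% of its speed; a pose out of reach is approached as far as the arm can. A call with a gripper value outside its range is refused whole. "gripper" is the opening, from -1 (shut) to 1 (fully open), set as the call begins (left out, the last holds). The fingers move at their own pace and stop on an object; "grip_force" is the grip in N (left out, the last holds). Time passes only in rows, so rows that do not move let the fingers close. It gives the time, the measured TCP pose, the force and the opening at its end, in the units of the state.
- ctrl.observe(): the state, without advancing time (a new reading comes with each control period).
- optics.camera(name): name is "scene" or "top" or "wrist"; returns the picture (420x560x3 uint8, blue, green, red); there is no depth.
- optics.camera_model(name): a dict with "fx", "fy", "cx", "cy" (pixels), "position" and "rotation" of the camera in the world. Camera axes: x right, y down, z forward; pixel columns grow to the right and rows downward; lengths in m; the calibration is good to about 2 mm. A picture is of the moment at which its call begins: read the wrist's pose just before it. camera_model takes no time and is no camera call; for the wrist camera it gives the pose at the moment of the call.
- job_done(): hands the job in, once; it reports no verdict.
Trained networks look in the newest picture that a camera, given by its name, has taken for a name from the list of things; names that differ only in an ending like _2 or _b are one class to them, and where a whole thing is asked for, a point or a joint stands for the part that bears it (a point fixed in the world has none). Each returns a list of dicts, best first, with "score" (0 to 1); they miss things now and then, are a little off and sometimes report something else, mostly with a low value. They report only what shows in the picture. A call takes as long as a camera call. They do not tell look-alikes from the thing itself.
- nets.masks_of(camera, target): "mask" (420x560 bool, what is visible of it) and "box" ([left, top, width, height] in pixels, round what is visible of it).
- nets.mark_of(camera, target): "pixel" ([column, row] in pixels: a listed point, or the origin of a listed thing).
The state is a dict: "time_s": time; "joints": joint angles; "joint_velocities": joint speeds; "joint_torque": joint torques, N m; "tool_pos": TCP position; "eef_rot": TCP orientation; "wrist_force": force on the tool from outside, world axes, zero at the start; "moment": the same for the moment, N m; "opening": finger opening in m.
Only numpy, scipy, OpenCV 4.12 (cv2) and the standard library are available. Lean on these libraries where they do the work, as an engineer would, in place of code of your own. Each camera call takes 0.05 s, during which the arm holds its last target.

## Task

The drill vise hangs on the machine table by one bolt only and has swung out of line: push it round until its free lug slot lies square over the middle T-slot. Then take the red-handled spring hold-down from the slanted rack, pass its T-head lengthwise through the lug and into that T-slot, press it down against its spring, turn it a quarter turn clockwise and let go, so that its head sits crosswise under the lips of the slot and the spring clamps the lug. Leave the blue hold-down in the rack and everything else on the bench and table where it lies.

Things in the scene. Friction and masses are not known exactly. Their poses are not given: they have to be found in the camera images.
- cross_table: Cross-slide machine table. Origin: centre of the underside of its fixed blue base; z up. Steel top 420 mm long (y) by 200 mm wide (x), flat working face 95 mm above the origin, three T-slots along y: one on the top's centre line, two 63 mm either side. The top stands wound up to 12 mm either way along x from mid-travel and locks there; how far is not measured: look or feel for it.
- slot_mid (a point): Fixed to the base (x = 0, y = -75, z = 95 mm there, same axes): mouth of the middle T-slot at the place for the hold-down, if the top stood at mid-travel. Its true place is up to 12 mm from here along x, with y and z right. T-slot: throat 18 mm wide between lips 16 mm thick; under them a chamber 33 mm wide, 15 mm high, its floor 31 mm below the working face.
- bolt_mid (a point): Fixed to the base (y = +115 mm): axis of the vise's first bolt, in the middle T-slot, if the top stood at mid-travel; top, vise and bolt are shifted together along x. The vise stands on the working face: lugs 14 mm thick, body 62 mm, work in its jaws 74 mm high. Handwheels stick out at the top's +y end and, below the face, on the base's -x side.
- drill_vise (a joint): Swing of the grey-green drill vise about its first bolt, rad. 0 = square, its free lug's U-slot over the middle T-slot, U-slot centre 190 mm from the bolt towards -y; positive = free lug swung towards -x (the robot). Starts at 0.15 to 0.38; range -0.12 to 0.45. Stiff, stays where left: about 5 N on the free lug's edge moves it.
- lug_mid (a point): Fixed to the base (x = -29, y = -75, z = 102 mm): middle of the free lug's flat edge on the robot's side with the vise square and the top at mid-travel. Push that edge along +x with closed fingertips. Square, the edge runs from y = -92 to -25 mm, where the vise's body begins. U-slot: 22 mm wide, right through, centred 29 mm behind the edge, from y = -53 mm to its open end at -92 mm.
- hold_down: Red-handled hold-down, loose, 98 mm long, about 0.3 kg. Origin: centre of the underside of its T-head; z up the shank to the handle. Head 30 mm long (x), 16.5 mm wide (y), 10 mm thick; two opposite corners rounded so that in a T-slot it turns clockwise only (seen from above), to a stop just past a quarter turn. Shank 16 mm thick. Locked: origin 69 mm above the cross table's, x axis across the slot.
- red_grip (a point): Centre of the red handle of hold_down, 87 mm up its z axis, same axes. The handle is a bar 76 mm long along x (parallel to the head's long side), 18 mm wide (y, grasp it across this), 22 mm high. It starts in the rack, leaning 25 degrees to the rack's -x side (towards the robot), bar along the rack's y axis, hanging by its collar.
- collar (a joint): How far the red hold-down's spring collar (30 mm wide, 6 mm thick, underside 32 mm from the head's underside when 0) is pushed up its shank, m; at most 0.018. It pushes back 4 N at first, 0.7 N more per mm. Standing on the lug with the head in the chamber: 0.008 (10 N) with the head up against the lips, 0.013 (13 N) with the head on the chamber floor; the head turns only between these.
- wide_hold_down: Hold-down with a blue handle, loose, same shape and height, but its head is 20 x 32 mm and does not fit these slots. It hangs in the rack's other hole in the same way. Origin: centre of the underside of its head, z up its shank. Leave it there.
- rack: Fixed wooden rack, 230 mm long (y axis), 110 mm deep, about 85 mm high. Origin: centre of its underside; z up. Its slanted plate has holes at y = +55 and -55 mm, 22 x 34 mm (long side along y), 20 mm thick, a hold-down in each (which is where changes); draw one out along its own leaning axis, 35 mm or more. Low steel step blocks stand on the rack's +x side.
- chip_brush: Brush with a wooden handle, 170 mm long, loose, lying across the machine table near its -y end. Leave it.
- hammer: Hammer, 260 mm, loose on the mat. Leave it.
- file: File with a blue handle, about 300 mm, loose on the mat. Leave it.
- wood_block: Wooden block 130 x 80 x 35 mm, loose. Leave it.
- try_square: Steel try square, 150 mm blade, 24 mm high, loose. Leave it.
- flat_bar: Steel flat bar 180 x 30 x 8 mm, loose. Leave it.
Things that resemble listed ones, but are neither listed nor needed, are in the scene too. What is shaped like the hold_down but green or orange is not meant.

How it is judged:
By the outcome, as a careful person would: the job done as asked, in the order asked, and still so for the second after the job is handed in, with the robot touching nothing.
It also fails if it takes over 72 s, if anything falls off the work surface, if the arm or the gripper's body presses on something with over 40 N, if the wrist force passes 120 N, or if a joint passes its speed limit or range.

## Working session

There is one attempt and no reset: what is moved stays moved. The work goes in short steps, Python scripts to look and compute and a tool call to move; the robot and the scene stay as the last step left them, time stands still between calls to the robot, and variables do not carry over. Pictures are saved under pics/ and viewed, and the job is handed in when it is done.

Besides the shell and the picture viewer there is one more tool, called as name(argument=value, ...) on one line, values as JSON. jog_arm: Moves the arm, as the interface text tells. Its arguments: {"type":"object","properties":{"targets":{"type":"array"},"gripper":{"type":"number"},"grip_force":{"type":"number"}},"required":["targets"]}

```bash
ls -la; mkdir -p pics; python3 - <<'E'
from plant import ctrl, optics, job_done, nets
import cv2
print(ctrl.observe())
for n in ("scene","top","wrist"):
    im=optics.camera(n); cv2.imwrite(f"pics/{n}0.png",im); m=optics.camera_model(n); print(n,m)
E
```

```text
total 12
drwxr-xr-x  3 agent agent 4096 Dec  6 17:36 .
drwxr-xr-x 23 root  root  4096 Dec  6 17:36 ..
drwxr-xr-x  2 agent agent 4096 Dec  6 17:36 pics
{'time_s': 0.0, 'joints': array([ 8.66939085e+01,  2.05922005e+01,  6.33339132e-01, -1.89184129e-02,
       -7.01359092e+01, -1.65043990e+01]), 'joint_velocities': array([ 0.00109002, -0.03900972, -0.07144333, -0.03834811, -0.03421057,
        0.02728026]), 'joint_torque': array([-2.90448907e-04, -5.83324313e+01,  2.93426889e+01,  6.93656355e+00,
       -5.97755294e-03,  1.54509928e-05]), 'tool_pos': array([0.22866766, 0.63460443, 0.2473555 ]), 'eef_rot': array([[ 9.40780651e-01, -3.39015638e-01, -4.05414805e-04],
       [-3.39015837e-01, -9.40779249e-01, -1.63337975e-03],
       [ 1.72335442e-04,  1.67409410e-03, -9.99998584e-01]]), 'wrist_force': array([ 0.23353   , -0.29913502,  0.22058258]), 'moment': array([ 0.03023057, -0.03180574, -0.00247577]), 'opening': 0.08540315476363956}
scene {'fx': 516.2934090429043, 'fy': 516.2934090429043, 'cx': 281.01598112533003, 'cy': 206.19716998894094, 'position': array([ 1.14002206, -0.71046311,  1.23112177]), 'rotation': array([[ 0.82909535,  0.42687421, -0.36108075],
       [ 0.55907684, -0.63970783,  0.52745329],
       [-0.00582998, -0.63918096, -0.76903427]])}
top {'fx': 389.2403064635394, 'fy': 389.2403064635394, 'cx': 279.8158486113393, 'cy': 203.68599384957244, 'position': array([0.33023713, 0.08150786, 1.49660088]), 'rotation': array([[ 0.0270645 , -0.98345949,  0.17909478],
       [-0.99961431, -0.02774165, -0.00127715],
       [ 0.00622441, -0.17899114, -0.983831  ]])}
wrist {'fx': 307.72287505945127, 'fy': 307.72287505945127, 'cx': 280.3830722279669, 'cy': 214.94205685821797, 'position': array([0.29584336, 0.61031194, 0.37428709]), 'rotation': array([[-0.33837427, -0.90154554, -0.26966366],
       [-0.94101057,  0.32460821,  0.09554376],
       [ 0.00139799,  0.28608591, -0.95820295]])}
```

View pics/scene0.png

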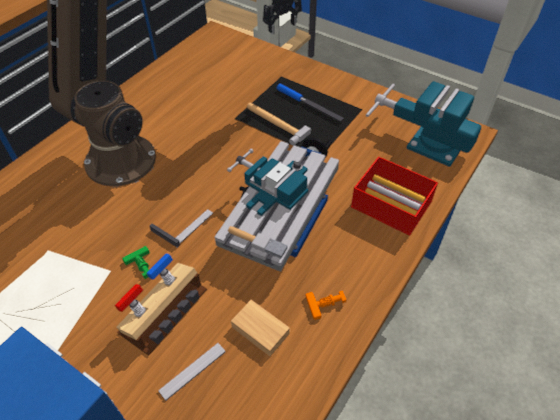

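View pics/top0.png

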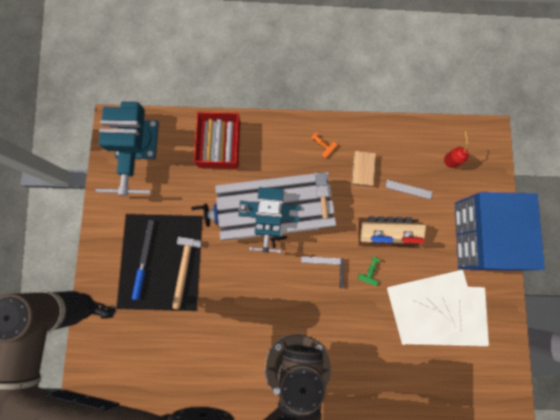

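View pics/wrist0.png

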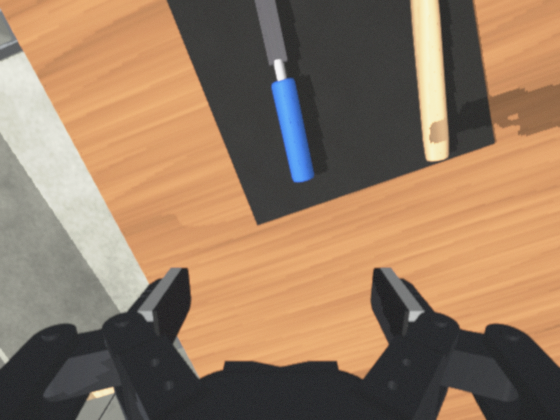

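The top view shows the vise and table at about (270,208), the rack at (392,232) with blue at (381,240) and red at (411,238). Next I'll measure with the networks.

```bash
cat > h.py <<'E'
from plant import ctrl, optics, job_done, nets
import cv2, numpy as np
from scipy.optimize import least_squares
np.set_printoptions(precision=4,suppress=True)
def ray(m,px):
    d=np.array([(px[0]-m['cx'])/m['fx'],(px[1]-m['cy'])/m['fy'],1.]); d=m['rotation']@d
    return m['position'],d/np.linalg.norm(d)
def proj(m,P):
    P=np.atleast_2d(P); c=(P-m['position'])@m['rotation']
    return np.c_[m['fx']*c[:,0]/c[:,2]+m['cx'],m['fy']*c[:,1]/c[:,2]+m['cy']]
def at_z(m,px,z):
    o,d=ray(m,px); return o+d*(z-o[2])/d[2]
def tri(rs):
    A=np.zeros((3,3));b=np.zeros(3)
    for o,d in rs:
        Q=np.eye(3)-np.outer(d,d);A+=Q;b+=Q@o
    p=np.linalg.solve(A,b)
    return p,[np.linalg.norm((np.eye(3)-np.outer(d,d))@(p-o)) for o,d in rs]
E
python3 - <<'E'
from h import *
ms={n:optics.camera_model(n) for n in("scene","top")}
for n in ms: optics.camera(n)
for t in ["cross_table","slot_mid","bolt_mid","lug_mid","hold_down","red_grip","wide_hold_down","rack","drill_vise","chip_brush"]:
    r={n:nets.mark_of(n,t) for n in ms}
    for n in ms: print(t,n,[(np.round(k['pixel'],1).tolist(),round(k['score'],2)) for k in r[n][:4]])
    if r['scene'] and r['top']:
        print('   ',*tri([ray(ms[n],r[n][0]['pixel']) for n in ms]))
E
```

```text
cross_table scene [([286.3, 217.3], 0.63)]
cross_table top [([273.1, 204.5], 0.82)]
    [ 0.5993  0.1062 -0.0005] [np.float64(0.0006839001756022765), np.float64(0.000683900175602189)]
slot_mid scene [([275.5, 215.0], 0.66)]
slot_mid top [([297.4, 200.8], 0.74)]
    [0.6056 0.0231 0.098 ] [np.float64(0.011036646237891213), np.float64(0.011036646237891384)]
bolt_mid scene [([306.0, 172.2], 0.85)]
bolt_mid top [([244.8, 208.0], 0.72)]
    [0.5794 0.2183 0.084 ] [np.float64(0.015395398670439396), np.float64(0.015395398670439656)]
lug_mid scene [([261.2, 211.8], 0.58)]
lug_mid top [([294.4, 208.0], 0.71)]
    [0.5703 0.0246 0.0906] [np.float64(0.001762191426311469), np.float64(0.0017621914263114646)]
hold_down scene [([146.1, 273.6], 0.87), ([143.4, 318.8], 0.85), ([345.8, 297.4], 0.67)]
hold_down top [([310.9, 133.6], 0.58), ([378.3, 258.9], 0.52), ([402.4, 228.6], 0.46)]
    [ 0.6727 -0.2025  0.3485] [np.float64(0.2114822431691412), np.float64(0.21148224316914133)]
red_grip scene [([134.2, 296.7], 0.81), ([314.7, 308.3], 0.74), ([137.2, 254.5], 0.61)]
red_grip top [([412.0, 236.1], 0.76), ([328.7, 145.8], 0.76), ([367.3, 278.2], 0.52)]
    [ 0.479  -0.3892  0.1217] [np.float64(0.003176544120480239), np.float64(0.0031765441204800464)]
wide_hold_down scene [([177.3, 291.7], 0.72)]
wide_hold_down top [([376.2, 235.4], 0.66), ([295.2, 198.8], 0.44)]
    [ 0.4944 -0.2853  0.0108] [np.float64(0.009901789321214422), np.float64(0.009901789321214164)]
rack scene [([158.6, 309.7], 0.73), ([132.3, 297.5], 0.4)]
rack top [([391.1, 237.2], 0.62), ([293.7, 200.8], 0.22), ([294.3, 208.0], 0.19)]
    [ 0.4873 -0.3482  0.0007] [np.float64(0.005785111668672019), np.float64(0.0057851116686720395)]Traceback (most recent call last):
  File "<stdin>", line 5, in <module>
ValueError: it knows: bolt_mid, chip_brush, cross_table, file, flat_bar, hammer, hold_down, lug_mid, rack, red_grip, slot_mid, try_square, wide_hold_down, wood_block
```

```bash
python3 - <<'E'
from h import *
a=cv2.imread('pics/scene0.png')
b=cv2.imread('pics/top0.png')
cv2.imwrite('pics/s1.png',cv2.resize(a[120:290,190:380],None,fx=4,fy=3.4,interpolation=cv2.INTER_CUBIC)[:600,:800])
cv2.imwrite('pics/t1.png',cv2.resize(b[160:270,190:440],None,fx=3.2,fy=3.2,interpolation=cv2.INTER_CUBIC))
cv2.imwrite('pics/s2.png',cv2.resize(a[230:360,90:260],None,fx=4.5,fy=4.5,interpolation=cv2.INTER_CUBIC)[:600,:800])
m=optics.camera_model('top')
for n,px in dict(slot=(297.4,200.8),bolt=(244.8,208)).items(): print(n,at_z(m,px,.095))
m=optics.camera_model('scene')
for n,px in dict(slot=(275.5,215),bolt=(306,172.2)).items(): print(n,at_z(m,px,.095))
E
```

```text
slot [0.5979 0.0155 0.095 ]
bolt [0.5658 0.207  0.095 ]
slot [0.6117 0.0333 0.095 ]
bolt [0.5947 0.2216 0.095 ]
```

View pics/s1.png

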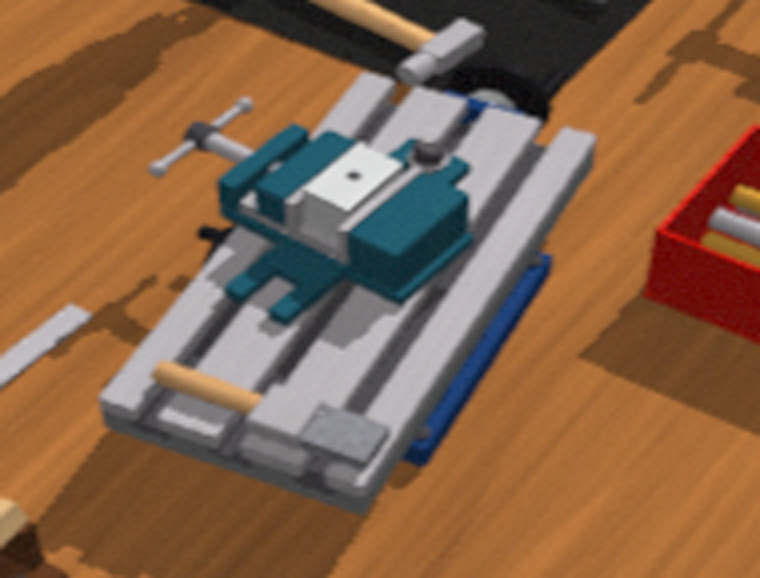

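View pics/t1.png

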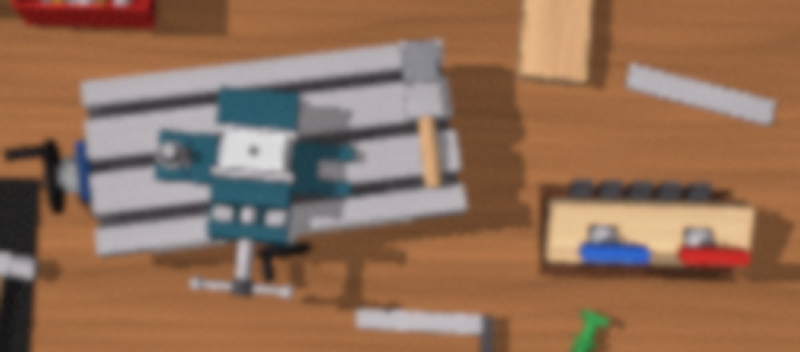

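View pics/s2.png

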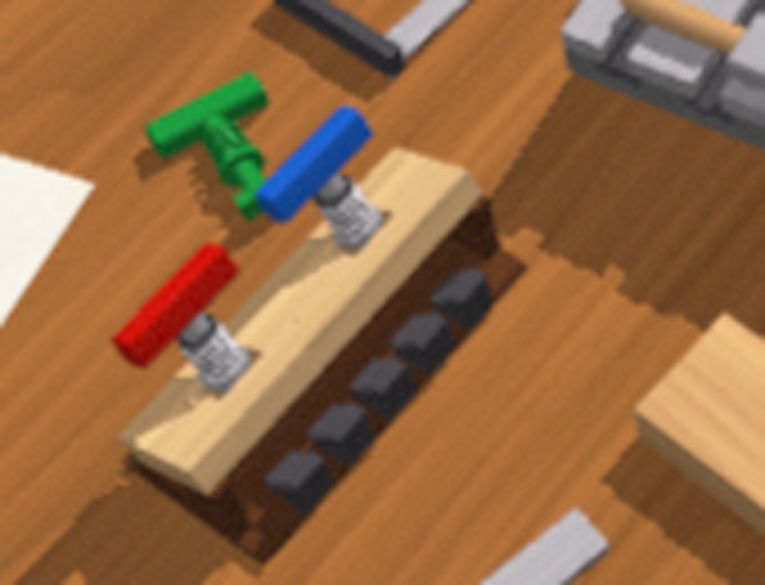

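```bash
cat >> h.py <<'E'
from scipy.spatial.transform import Rotation as R
def Rtool(yaw,tilt=None):
    """tool x at angle yaw (deg) in world xy, z down"""
    c,s=np.cos(np.radians(yaw)),np.sin(np.radians(yaw))
    x=np.array([c,s,0]);z=np.array([0,0,-1.]);return np.c_[x,np.cross(z,x),z]
def plan(p0,R0,p1,R1,vmax=.0405,wmax=7.0,nmin=1):
    d=np.linalg.norm(p1-p0); rv=R.from_matrix(R0.T@R1).as_rotvec(degrees=True); w=np.linalg.norm(rv)
    n=max(nmin,int(np.ceil(max(d/vmax,w/wmax)-1e-6)))
    p=p0.copy();Rc=R0.copy();rows=[]
    for i in range(n):
        pt=p0+(p1-p0)*(i+1)/n; rr=np.round(rv/n,1)
        t=np.round(Rc.T@(pt-p),4); p=p+Rc@t; Rc=Rc@R.from_rotvec(rr,degrees=True).as_matrix()
        rows.append((t,rr))
    for i,(t,rr) in enumerate(rows):
        print(f"{i+1}:",'{"tx":%g,"ty":%g,"tz":%g,"rx":%g,"ry":%g,"rz":%g}'%(*t,*rr))
    print('end',p); return p,Rc
def cur():
    s=ctrl.observe(); return s['tool_pos'],s['eef_rot']
E
python3 - <<'E'
from h import *
p,Rr=cur(); plan(p,Rr,np.array([.56,0.01,.29]),Rtool(-83))
E
```

```text
1: {"tx":0.0291,"ty":0.0264,"tz":-0.0023,"rx":0,"ry":-0,"rz":3.5}
2: {"tx":0.0306,"ty":0.0246,"tz":-0.0023,"rx":0,"ry":-0,"rz":3.5}
3: {"tx":0.0321,"ty":0.0227,"tz":-0.0023,"rx":0,"ry":-0,"rz":3.5}
4: {"tx":0.0334,"ty":0.0207,"tz":-0.0024,"rx":0,"ry":-0,"rz":3.5}
5: {"tx":0.0346,"ty":0.0186,"tz":-0.0023,"rx":0,"ry":-0,"rz":3.5}
6: {"tx":0.0357,"ty":0.0165,"tz":-0.0023,"rx":0,"ry":-0,"rz":3.5}
7: {"tx":0.0366,"ty":0.0142,"tz":-0.0023,"rx":0,"ry":-0,"rz":3.5}
8: {"tx":0.0375,"ty":0.012,"tz":-0.0023,"rx":0,"ry":-0,"rz":3.5}
9: {"tx":0.0381,"ty":0.0097,"tz":-0.0023,"rx":0,"ry":-0,"rz":3.5}
10: {"tx":0.0386,"ty":0.0074,"tz":-0.0024,"rx":0,"ry":-0,"rz":3.5}
11: {"tx":0.0389,"ty":0.0049,"tz":-0.0023,"rx":0,"ry":-0,"rz":3.5}
12: {"tx":0.0393,"ty":0.0026,"tz":-0.0023,"rx":0,"ry":-0,"rz":3.5}
13: {"tx":0.0393,"ty":0.0002,"tz":-0.0023,"rx":0,"ry":-0,"rz":3.5}
14: {"tx":0.0392,"ty":-0.0022,"tz":-0.0023,"rx":0,"ry":-0,"rz":3.5}
15: {"tx":0.039,"ty":-0.0046,"tz":-0.0023,"rx":0,"ry":-0,"rz":3.5}
16: {"tx":0.0387,"ty":-0.007,"tz":-0.0024,"rx":0,"ry":-0,"rz":3.5}
17: {"tx":0.0382,"ty":-0.0093,"tz":-0.0023,"rx":0,"ry":-0,"rz":3.5}
18: {"tx":0.0375,"ty":-0.0117,"tz":-0.0023,"rx":0,"ry":-0,"rz":3.5}
end [0.56 0.01 0.29]
```

jog_arm(targets=[{"tx": 0.029,"ty": 0.026,"tz": -0.0023,"rz": 3.5},{"tx": 0.0306,"ty": 0.0246,"tz": -0.0023,"rz": 3.5},{"tx": 0.032,"ty": 0.0227,"tz": -0.0023,"rz": 3.5},{"tx": 0.0334,"ty": 0.0207,"tz": -0.0024,"rz": 3.5},{"tx": 0.0346,"ty": 0.0186,"tz": -0.0023,"rz": 3.5}], gripper=-1)

```text
invalid input at $.targets[0]: expected keys tx, ty, tz, rx, ry, rz
```

jog_arm(targets=[{"tx": 0.0357,"ty": 0.0165,"tz": -0.0023,"rz": 3.5},{"tx": 0.0366,"ty": 0.0142,"tz": -0.0023,"rz": 3.5},{"tx": 0.0375,"ty": 0.012,"tz": -0.0023,"rz": 3.5},{"tx": 0.0381,"ty": 0.0097,"tz": -0.0023,"rz": 3.5},{"tx": 0.0386,"ty": 0.0074,"tz": -0.0024,"rz": 3.5}])

```text
invalid input at $.targets[0]: expected keys tx, ty, tz, rx, ry, rz
```

jog_arm(targets=[{"tx": 0.0389,"ty": 0.0049,"tz": -0.0023,"rz": 3.5},{"tx": 0.0393,"ty": 0.0026,"tz": -0.0023,"rz": 3.5},{"tx": 0.0393,"ty": 0.0002,"tz": -0.0023,"rz": 3.5},{"tx": 0.0392,"ty": -0.0022,"tz": -0.0023,"rz": 3.5},{"tx": 0.039,"ty": -0.0046,"tz": -0.0023,"rz": 3.5}])

```text
invalid input at $.targets[0]: expected keys tx, ty, tz, rx, ry, rz
```

jog_arm(targets=[{"tx": 0.0387,"ty": -0.007,"tz": -0.0024,"rz": 3.5},{"tx": 0.0382,"ty": -0.0093,"tz": -0.0023,"rz": 3.5},{"tx": 0.0375,"ty": -0.0117,"tz": -0.0023,"rz": 3.5},{}])

```text
invalid input at $.targets[0]: expected keys tx, ty, tz, rx, ry, rz
```

jog_arm(targets=[{"tx": 0.029,"ty": 0.026,"tz": -0.0023,"rx": 0,"ry": 0,"rz": 3.5},{"tx": 0.0306,"ty": 0.0246,"tz": -0.0023,"rx": 0,"ry": 0,"rz": 3.5},{"tx": 0.032,"ty": 0.0227,"tz": -0.0023,"rx": 0,"ry": 0,"rz": 3.5},{"tx": 0.0334,"ty": 0.0207,"tz": -0.0024,"rx": 0,"ry": 0,"rz": 3.5},{"tx": 0.0346,"ty": 0.0186,"tz": -0.0023,"rx": 0,"ry": 0,"rz": 3.5}], gripper=-1)

```text
time_s: 1.47
tool_pos: [0.3212, 0.4602, 0.2601]
eef_rot: [[0.794, -0.608, 0.0], [-0.608, -0.794, 0.0], [-0.0, -0.0, -1.0]]
wrist_force: [1.0, -0.2, -0.3]
opening: 0.0256
```

jog_arm(targets=[{"tx": 0.0357,"ty": 0.0165,"tz": -0.0023,"rx": 0,"ry": 0,"rz": 3.5},{"tx": 0.0366,"ty": 0.0142,"tz": -0.0023,"rx": 0,"ry": 0,"rz": 3.5},{"tx": 0.0375,"ty": 0.012,"tz": -0.0023,"rx": 0,"ry": 0,"rz": 3.5},{"tx": 0.0381,"ty": 0.0097,"tz": -0.0023,"rx": 0,"ry": 0,"rz": 3.5},{"tx": 0.0386,"ty": 0.0074,"tz": -0.0024,"rx": 0,"ry": 0,"rz": 3.5}])

```text
time_s: 1.88
tool_pos: [0.4132, 0.2864, 0.272]
eef_rot: [[0.574, -0.819, 0.001], [-0.819, -0.574, 0.001], [-0.0, -0.001, -1.0]]
wrist_force: [1.3, 0.7, 0.5]
opening: -0.0001
```

jog_arm(targets=[{"tx": 0.0389,"ty": 0.0049,"tz": -0.0023,"rx": 0,"ry": 0,"rz": 3.5},{"tx": 0.0393,"ty": 0.0026,"tz": -0.0023,"rx": 0,"ry": 0,"rz": 3.5},{"tx": 0.0393,"ty": 0.0002,"tz": -0.0023,"rx": 0,"ry": 0,"rz": 3.5},{"tx": 0.0392,"ty": -0.0022,"tz": -0.0023,"rx": 0,"ry": 0,"rz": 3.5},{"tx": 0.039,"ty": -0.0046,"tz": -0.0023,"rx": 0,"ry": 0,"rz": 3.5}])

```text
time_s: 2.3
tool_pos: [0.5053, 0.1128, 0.2836]
eef_rot: [[0.301, -0.954, 0.001], [-0.954, -0.301, 0.001], [-0.0, -0.001, -1.0]]
wrist_force: [1.1, 1.0, -0.4]
opening: 0.0001
```

jog_arm(targets=[{"tx": 0.0387,"ty": -0.007,"tz": -0.0024,"rx": 0,"ry": 0,"rz": 3.5},{"tx": 0.0382,"ty": -0.0093,"tz": -0.0023,"rx": 0,"ry": 0,"rz": 3.5},{"tx": 0.0375,"ty": -0.0117,"tz": -0.0023,"rx": 0,"ry": 0,"rz": 3.5},{"tx": 0,"ty": 0,"tz": 0,"rx": 0,"ry": 0,"rz": 0}])

```text
time_s: 2.63
tool_pos: [0.5621, 0.0054, 0.2901]
eef_rot: [[0.117, -0.993, 0.0], [-0.993, -0.117, -0.001], [0.001, -0.0, -1.0]]
wrist_force: [-0.2, 0.8, 0.0]
opening: -0.0001
```

```bash
python3 - <<'E'
from h import *
s=ctrl.observe(); print(s['time_s'],s['tool_pos'],s['joints'],s['joint_velocities'],s['wrist_force'])
m=optics.camera_model('wrist'); im=optics.camera('wrist'); cv2.imwrite('pics/w1.png',im); np.savez('w1.npz',**m)
for t in ["slot_mid","lug_mid","bolt_mid","cross_table"]:
    print(t,[(np.round(k['pixel'],1),round(k['score'],2),at_z(m,k['pixel'],.095)) for k in nets.mark_of('wrist',t)[:2]])
print(ctrl.observe()['tool_pos'])
E
```

```text
2.6333 [0.5621 0.0054 0.2901] [ 20.5544   8.4828 -10.0955   0.0797 -71.4335 -13.8535] [ 4.584  -1.6289 -2.748  -1.5957  0.5906 -1.2059] [-0.2105  0.7981  0.012 ]
slot_mid [(array([241.1, 208.5]), 0.58, array([0.6011, 0.0261, 0.095 ]))]
lug_mid [(array([264.1, 212.4]), 0.95, array([0.5758, 0.0275, 0.095 ]))]
bolt_mid []
cross_table [(array([253.2, 240.7]), 0.67, array([0.5846, 0.0617, 0.095 ]))]
[0.5596 0.0111 0.29  ]
```

View pics/w1.png

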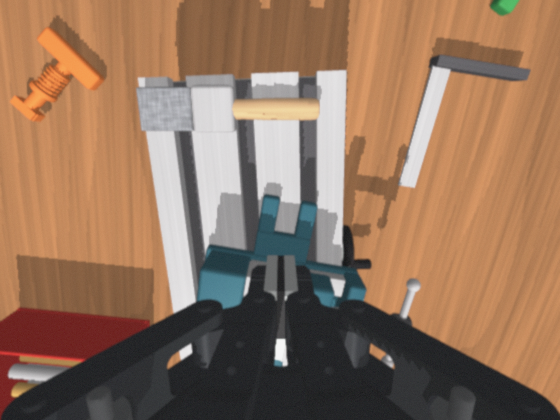

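```bash
python3 - <<'E'
from h import *
s=ctrl.observe(); print(s['time_s'],s['tool_pos'],s['joint_velocities'])
m=optics.camera_model('wrist'); im=optics.camera('wrist'); cv2.imwrite('pics/w2.png',im); np.savez('w2.npz',**m)
c=im[60:310,130:380]; cv2.imwrite('pics/w2c.png',cv2.resize(c,None,fx=2.4,fy=2.4,interpolation=cv2.INTER_CUBIC))
g=cv2.cvtColor(im,cv2.COLOR_BGR2GRAY)
for r in (140,150,160,170,180,190): print(r,g[r,145:355:1].tolist())
E
```

```text
2.8833 [0.5596 0.0111 0.29  ] [ 0.79   -0.2243 -0.065  -0.0307 -0.0849 -0.0241]
140 [158, 189, 213, 215, 218, 217, 217, 216, 217, 216, 215, 217, 217, 219, 218, 218, 219, 220, 222, 220, 219, 219, 218, 218, 218, 219, 217, 216, 197, 145, 119, 118, 114, 111, 84, 74, 74, 73, 74, 73, 76, 75, 74, 76, 85, 115, 163, 210, 220, 221, 219, 220, 220, 223, 223, 220, 218, 217, 219, 220, 220, 219, 218, 219, 218, 218, 219, 221, 220, 220, 222, 223, 224, 222, 220, 220, 221, 221, 219, 219, 221, 220, 219, 220, 222, 222, 220, 220, 219, 220, 206, 156, 117, 93, 78, 73, 76, 77, 79, 83, 94, 99, 103, 104, 106, 102, 103, 111, 153, 210, 222, 222, 223, 222, 222, 223, 224, 222, 219, 219, 220, 222, 220, 220, 221, 220, 221, 218, 219, 222, 220, 220, 222, 223, 226, 223, 221, 221, 222, 222, 220, 221, 221, 222, 221, 221, 220, 222, 221, 222, 220, 220, 205, 155, 100, 80, 79, 86, 95, 100, 105, 102, 100, 105, 106, 103, 103, 103, 105, 112, 142, 192, 216, 219, 220, 221, 220, 219, 220, 220, 218, 218, 220, 222, 221, 219, 221, 223, 223, 221, 219, 220, 220, 220, 218, 219, 219, 211, 184, 142, 149, 155, 158, 156, 142, 122, 113, 115,
[... 4387 characters left out ...]
19, 218, 220, 221, 221, 222, 221, 220, 217, 217, 220, 211, 173, 156, 157, 158, 155, 154, 154, 154, 154, 155, 157, 156, 156, 156, 154, 155, 154, 152, 154, 157, 150, 134, 115, 93, 79, 77, 73, 76, 75, 75, 74, 75, 74, 71, 75, 75, 80, 116, 178, 215, 216, 199, 175, 122, 77, 65, 66, 68, 65, 63, 65, 65, 68, 72, 73, 77, 84, 93, 113, 132, 153, 182, 219, 223, 221, 220, 221, 220, 221, 221, 222, 222, 221, 219, 219, 219, 220, 219, 219, 213, 174, 110, 77, 75, 74, 76, 73, 74, 73, 74, 76, 75, 76, 75, 75, 81, 97, 127, 170, 210, 219, 220, 221, 220, 222, 222, 219, 216, 217, 220, 220, 219, 222, 224, 223, 221, 220, 220, 219, 219, 220, 220, 219, 204, 147, 113, 107, 108, 109, 110, 110, 111, 110, 113, 113, 117, 127]
```

View pics/w2c.png

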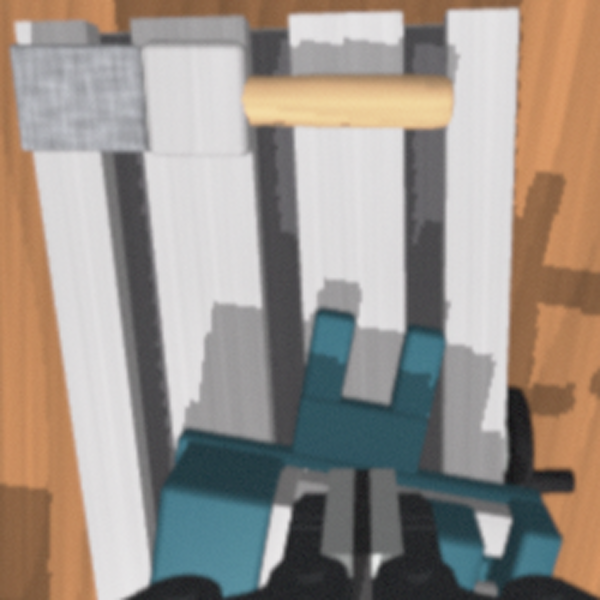

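```bash
cat > fit.py <<'E'
from h import *
def fit(imf,mf,rows=range(136,178,3),z=.095,guess=None):
    im=cv2.imread(imf); g=cv2.cvtColor(im,cv2.COLOR_BGR2GRAY).astype(float); m=dict(np.load(mf))
    E={}
    # initial columns at row 150 
    init={'p1':(175,.10,-1),'p2':(193,.10,1),'m1':(237,.05,-1),'m2':(254,.05,1),'n1':(298.5,0,-1),'n2':(315.5,0,1)}
    out={}
    for k,(c0,sl,sg) in init.items():
        pts=[]
        for r in rows:
            c=c0+sl*(r-150); xs=np.arange(int(c)-6,int(c)+8); v=g[r,xs]-165
            for i in range(len(xs)-1):
                if v[i]*v[i+1]<=0 and (v[i+1]-v[i])*sg>0:
                    pts.append((xs[i]+v[i]/(v[i]-v[i+1]),r)); break
        out[k]=np.array([at_z(m,p,z)[:2] for p in pts])
    return out,m
if __name__=='__main__':
    o,m=fit('pics/w2.png','w2.npz')
    off={'p1':.072,'p2':.054,'m1':.009,'m2':-.009,'n1':-.054,'n2':-.072}
    def res(v):
        a,d=v; return np.concatenate([P@[np.cos(a),np.sin(a)]-d-off[k] for k,P in o.items()])
    s=least_squares(res,[.12,.6],loss='soft_l1',f_scale=.001)
    print('yaw',np.degrees(s.x[0]),'d',s.x[1])
    for k,P in o.items(): print(k,len(P),1e3*(P@[np.cos(s.x[0]),np.sin(s.x[0])]-s.x[1]-off[k]))
E
python3 fit.py
```

```text
yaw 8.770082166057216 d 0.5883700958551971
p1 14 [-0.022  -0.017  -0.0506 -0.0118 -0.0246 -0.0271  0.0053  0.0379 -0.0354
  0.0049  0.0756  0.0175 -0.022   0.0307]
p2 14 [0.2974 0.3246 0.3058 0.2543 0.2599 0.2488 0.3217 0.3461 0.2894 0.3653
 0.3059 0.3564 0.3503 0.2571]
m1 14 [-0.2806 -0.2035 -0.2396 -0.1791 -0.2458 -0.2967 -0.1358 -0.1151 -0.2102
 -0.2089 -0.2721 -0.1743 -0.1123 -0.1722]
m2 14 [ 0.0784  0.0856  0.1962  0.0938  0.1233  0.0975  0.1219  0.0775 -0.0272
  0.0485 -0.0363 -0.0387 -0.0846 -0.1024]
n1 14 [-0.0344 -0.2064 -0.2465 -0.149  -0.1398 -0.1227 -0.0976 -0.0642 -0.0118
  0.0111  0.0614  0.0821  0.0498 -0.2284]
n2 14 [-0.1445 -0.1461 -0.1492  0.0655  0.0233  0.0259 -0.0274 -0.0704 -0.0804
 -0.1156 -0.1127 -0.1436  0.0116  0.031 ]
```

```bash
python3 - <<'E'
from h import *
m=dict(np.load('w2.npz')); a=np.radians(8.77); d=.58837
def tf(c,z):
    P=at_z(m,(130+c[0]/2.4,60+c[1]/2.4),z); return np.array([P[0]*np.cos(a)+P[1]*np.sin(a)-d,-P[0]*np.sin(a)+P[1]*np.cos(a)])*1e3
for n,c in dict(end1=(447,10),end2=(519,8),end3=(290,14),end4=(402,11)).items(): print(n,tf(c,.095))
for n,c in dict(Lt=(317,312),Lt2=(354,318),Rt=(410,327),Rt2=(444,334),Lo=(297,440),Ro=(418,466),Ubl=(342,398),Ubr=(394,408),body=(190,436),bodyR=(420,470)).items(): print(n,tf(c,.109))
P=np.array([.5993,.1062]); print(P@[np.cos(a),np.sin(a)]-d, P@[-np.sin(a),np.cos(a)])
E
```

```text
end1 [ -72.4572 -199.6072]
end2 [-100.9792 -199.5955]
end3 [ -10.1373 -199.7635]
end4 [ -54.6123 -199.7049]
Lt [-16.6159 -81.9424]
Lt2 [-32.244  -78.9356]
Rt [-56.0404 -74.3927]
Rt2 [-70.5764 -70.9426]
Lo [ -5.1819 -23.9037]
Ro [-59.2193  -9.8849]
Ubl [-25.9506 -43.179 ]
Ubr [-48.7342 -37.9326]
body [ 42.4618 -27.0564]
bodyR [-60.1174  -7.896 ]
0.02011533563437362 0.013584046448821496
```

```bash
python3 - <<'E'
from h import *
m=dict(np.load('w2.npz')); a=np.radians(8.77); d=.58837
def tf(c,z):
    P=at_z(m,c,z); return P[:2],np.array([P[0]*np.cos(a)+P[1]*np.sin(a)-d,-P[0]*np.sin(a)+P[1]*np.cos(a)])*1e3
print('wheel top',tf((347,224),.09),tf((347,224),.06)); print('crank',tf((370,263),.08)); print('bar end',tf((413,285),.14))
p,Rr=cur(); print(p)
P=np.array([.4921,.0132,.29]); Rt=Rtool(-81.23)
p,Rr=plan(p,Rr,P,Rt)
P[2]=.118; plan(p,Rr,P,Rt)
E
```

```text
wheel top (array([0.4798, 0.0368]), array([-108.6058,  -36.7843])) (array([0.4717, 0.0458]), array([-115.1978,  -26.6832]))
crank (array([0.4405, 0.0847]), array([-140.1253,   16.5467]))
bar end (array([0.4151, 0.077 ]), array([-166.4043,   12.8616]))
[0.5596 0.0114 0.2901]
1: {"tx":-0.0052,"ty":0.0334,"tz":0.0001,"rx":-0,"ry":0,"rz":-0.7}
2: {"tx":-0.0056,"ty":0.0333,"tz":0,"rx":-0,"ry":0,"rz":-0.7}
end [0.4921 0.0132 0.29  ]
1: {"tx":0,"ty":0,"tz":0.0344,"rx":-0,"ry":0,"rz":-0}
2: {"tx":0,"ty":0,"tz":0.0344,"rx":-0,"ry":0,"rz":-0}
3: {"tx":0,"ty":0,"tz":0.0344,"rx":-0,"ry":0,"rz":-0}
4: {"tx":0.0001,"ty":0,"tz":0.0344,"rx":-0,"ry":0,"rz":-0}
5: {"tx":-0,"ty":0,"tz":0.0344,"rx":-0,"ry":0,"rz":-0}
end [0.4921 0.0132 0.118 ]
```

jog_arm(targets=[{"tx": -0.0052,"ty": 0.0334,"tz": 0,"rx": 0,"ry": 0,"rz": -0.7},{"tx": -0.0056,"ty": 0.0333,"tz": 0,"rx": 0,"ry": 0,"rz": -0.7},{"tx": 0,"ty": 0,"tz": 0.04,"rx": 0,"ry": 0,"rz": 0},{"tx": 0,"ty": 0,"tz": 0.04,"rx": 0,"ry": 0,"rz": 0},{"tx": 0,"ty": 0,"tz": 0.03,"rx": 0,"ry": 0,"rz": 0}])

```text
time_s: 3.35
tool_pos: [0.491, 0.0136, 0.1789]
eef_rot: [[0.152, -0.988, 0.001], [-0.988, -0.152, 0.001], [-0.001, -0.002, -1.0]]
wrist_force: [0.8, 0.4, -0.6]
opening: -0.0
```

jog_arm(targets=[{"tx": 0,"ty": 0,"tz": 0.025,"rx": 0,"ry": 0,"rz": 0},{"tx": 0,"ty": 0,"tz": 0.02,"rx": 0,"ry": 0,"rz": 0},{"tx": 0,"ty": 0,"tz": 0.017,"rx": 0,"ry": 0,"rz": 0},{"tx": 0,"ty": 0,"tz": 0,"rx": 0,"ry": 0,"rz": 0},{"tx": 0,"ty": 0,"tz": 0,"rx": 0,"ry": 0,"rz": 0}])

```text
time_s: 3.77
tool_pos: [0.492, 0.0131, 0.1179]
eef_rot: [[0.151, -0.988, -0.001], [-0.988, -0.151, -0.001], [0.001, 0.001, -1.0]]
wrist_force: [0.3, 0.4, 0.3]
opening: -0.0001
```

```bash
cat >> h.py <<'E'
A=np.radians(8.77); D=.58837
def tb(P): return np.array([P[0]*np.cos(A)+P[1]*np.sin(A)-D,-P[0]*np.sin(A)+P[1]*np.cos(A)])*1e3
E
python3 - <<'E'
from h import *
s=ctrl.observe(); p,Rr=s['tool_pos'],s['eef_rot']; print(s['time_s'],p,tb(p),Rr,s['wrist_force'])
m=optics.camera_model('wrist'); im=optics.camera('wrist'); cv2.imwrite('pics/w3.png',im); np.savez('w3.npz',**m)
E
```

```text
3.7667 [0.492  0.0131 0.1179] [-100.1144  -62.048 ] [[ 0.1514 -0.9885 -0.0013]
 [-0.9885 -0.1514 -0.0008]
 [ 0.0006  0.0014 -1.    ]] [0.338  0.3669 0.326 ]
```

View pics/w3.png

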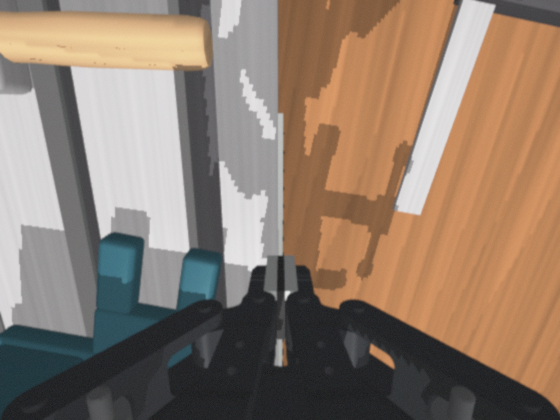

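jog_arm(targets=[{"tx": 0,"ty": -0.01,"tz": 0,"rx": 0,"ry": 0,"rz": 0},{"tx": 0,"ty": -0.008,"tz": 0,"rx": 0,"ry": 0,"rz": 0},{"tx": 0,"ty": -0.008,"tz": 0,"rx": 0,"ry": 0,"rz": 0},{"tx": 0,"ty": -0.008,"tz": 0,"rx": 0,"ry": 0,"rz": 0},{"tx": 0,"ty": -0.008,"tz": 0,"rx": 0,"ry": 0,"rz": 0}])

```text
time_s: 4.23
tool_pos: [0.5336, 0.0164, 0.1193]
eef_rot: [[0.149, -0.989, -0.003], [-0.989, -0.149, -0.004], [0.003, 0.003, -1.0]]
wrist_force: [-6.9, -11.1, 14.7]
opening: -0.0001
```

jog_arm(targets=[{"tx": 0,"ty": -0.006,"tz": 0,"rx": 0,"ry": 0,"rz": 0},{"tx": 0,"ty": -0.004,"tz": 0,"rx": 0,"ry": 0,"rz": 0},{"tx": 0,"ty": 0,"tz": 0,"rx": 0,"ry": 0,"rz": 0},{"tx": 0,"ty": 0,"tz": 0,"rx": 0,"ry": 0,"rz": 0}])

```text
time_s: 4.57
tool_pos: [0.545, 0.0187, 0.1194]
eef_rot: [[0.149, -0.989, 0.0], [-0.989, -0.149, -0.002], [0.002, -0.0, -1.0]]
wrist_force: [-2.1, -7.8, 8.1]
opening: 0.0002
```

```bash

python3 - <<'E'
from h import *
s=ctrl.observe(); p,Rr=s['tool_pos'],s['eef_rot']; print(s['time_s'],p,tb(p),s['wrist_force'])
m=optics.camera_model('wrist'); im=optics.camera('wrist'); cv2.imwrite('pics/w4.png',im); np.savez('w4.npz',**m)
E
```

```text
4.5667 [0.545  0.0187 0.1194] [-46.9379 -64.6488] [-2.1424 -7.784   8.1336]
```

View pics/w4.png

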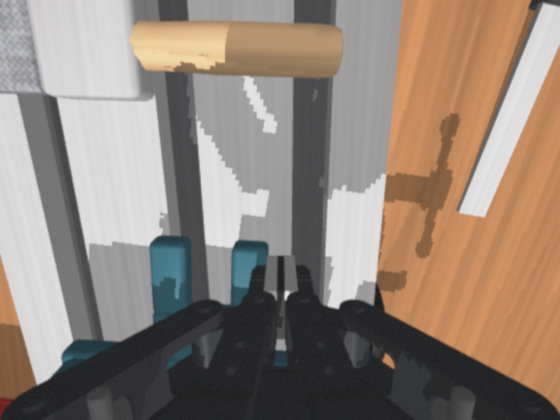

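```bash

python3 - <<'E'
from h import *
im=cv2.imread('pics/w4.png'); c=im[200:350,120:320]; cv2.imwrite('pics/w4c.png',cv2.resize(c,None,fx=4,fy=4,interpolation=cv2.INTER_CUBIC))
E
```

View pics/w4c.png

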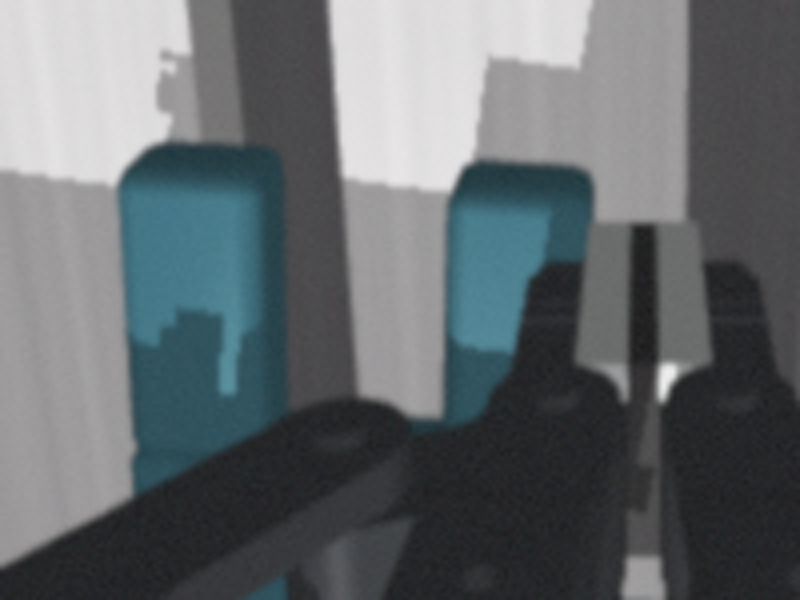

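```bash

python3 - <<'E'
from h import *
m=dict(np.load('w4.npz'))
for n,c in dict(Lo1=(124,210),Lo2=(128,300),Lo3=(133,400),Ri1=(449,215),Ri2=(446,300),Ri3=(445,380),Ltip=(180,182),Rtip=(520,205),Ls=(283,210),Ls2=(286,380)).items():
    print(n,tb(at_z(m,(120+c[0]/4,200+c[1]/4),.109)),tb(at_z(m,(120+c[0]/4,200+c[1]/4),.095)))
for n,c in dict(m1=(190,0),m2=(330,0)).items(): print(n,tb(at_z(m,(120+c[0]/4,200+c[1]/4),.095)))
E
```

```text
Lo1 [ 14.0847 -77.4455] [ 20.4677 -71.3886]
Lo2 [ 15.0594 -65.4256] [ 21.5417 -58.143 ]
Lo3 [ 16.1259 -51.4049] [ 22.717  -42.6926]
Ri1 [-25.1044 -76.681 ] [-22.7176 -70.5461]
Ri2 [-24.1977 -65.314 ] [-21.7186 -58.02  ]
Ri3 [-23.5376 -54.1548] [-20.9911 -45.7229]
Ltip [  6.9305 -81.0563] [ 12.584  -75.3676]
Rtip [-33.7239 -77.9625] [-32.2161 -71.9584]
Ls [ -5.1024 -77.3913] [ -0.676  -71.3289]
Ls2 [ -3.4991 -54.2121] [  1.0908 -45.786 ]
m1 [   8.6212 -100.0692]
m2 [  -9.0688 -100.0198]
```

jog_arm(targets=[{"tx": 0,"ty": -0.004,"tz": 0,"rx": 0,"ry": 0,"rz": 0},{"tx": 0,"ty": -0.004,"tz": 0,"rx": 0,"ry": 0,"rz": 0},{"tx": 0,"ty": -0.003,"tz": 0,"rx": 0,"ry": 0,"rz": 0},{"tx": 0,"ty": 0,"tz": 0,"rx": 0,"ry": 0,"rz": 0},{"tx": 0,"ty": 0,"tz": 0,"rx": 0,"ry": 0,"rz": 0}])

```text
time_s: 5.03
tool_pos: [0.5556, 0.0202, 0.1195]
eef_rot: [[0.149, -0.989, 0.0], [-0.989, -0.149, -0.002], [0.002, 0.0, -1.0]]
wrist_force: [-2.7, -8.7, 8.5]
opening: -0.0002
```

```bash

python3 - <<'E'
from h import *
s=ctrl.observe(); p,Rr=s['tool_pos'],s['eef_rot']; print(s['time_s'],p,tb(p),s['wrist_force'],s['joint_velocities'])
m=optics.camera_model('wrist'); im=optics.camera('wrist'); cv2.imwrite('pics/w5.png',im); np.savez('w5.npz',**m)
c=im[200:350,120:320]; cv2.imwrite('pics/w5c.png',cv2.resize(c,None,fx=4,fy=4,interpolation=cv2.INTER_CUBIC))
E
```

```text
5.0333 [0.5556 0.0202 0.1195] [-36.1954 -64.7908] [-2.702  -8.7459  8.5008] [-0.0776 -0.0588 -0.0574 -0.0502  0.0714  0.0976]
```

View pics/w5c.png

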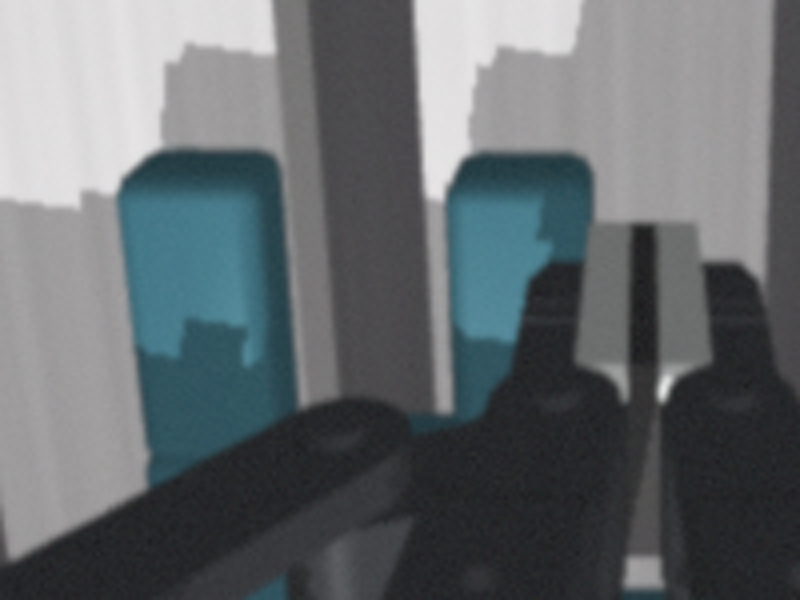

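```bash

python3 - <<'E'
from h import *
m=dict(np.load('w5.npz'))
for n,c in dict(Lo1=(122,210),Lo2=(133,300),Lo3=(146,410),Ri1=(448,210),Ri2=(451,300),Ri3=(455,380),Ltip=(180,184),Rtip=(520,190)).items():
    print(n,tb(at_z(m,(120+c[0]/4,200+c[1]/4),.109)))
for n,c in dict(m1=(274,0),m2=(414,0),m1b=(283,100),m2b=(422,100),m2c=(437,400)).items(): print(n,tb(at_z(m,(120+c[0]/4,200+c[1]/4),.095)))
E
```

```text
Lo1 [ 25.0422 -77.5887]
Lo2 [ 25.1574 -65.5683]
Lo3 [ 25.3621 -50.1051]
Ri1 [-14.2922 -77.472 ]
Ri2 [-14.0932 -65.4499]
Ri3 [-14.0764 -54.2897]
Ltip [ 17.6768 -80.9398]
Rtip [-23.0612 -80.0448]
m1 [   8.7232 -100.1795]
m2 [  -8.9656 -100.1288]
m1b [  8.7226 -86.8723]
m2b [ -9.2664 -86.8199]
m2c [ -9.0069 -42.7133]
```

jog_arm(targets=[{"tx": 0,"ty": -0.0018,"tz": 0,"rx": 0,"ry": 0,"rz": 0},{"tx": 0,"ty": -0.0015,"tz": 0,"rx": 0,"ry": 0,"rz": 0},{"tx": 0,"ty": 0,"tz": 0,"rx": 0,"ry": 0,"rz": 0},{"tx": 0,"ty": 0,"tz": 0,"rx": 0,"ry": 0,"rz": 0}])

```text
time_s: 5.42
tool_pos: [0.5585, 0.0205, 0.1195]
eef_rot: [[0.149, -0.989, -0.0], [-0.989, -0.149, -0.002], [0.002, 0.001, -1.0]]
wrist_force: [-4.5, -8.8, 10.0]
opening: 0.0
```

```bash

python3 - <<'E'
from h import *
s=ctrl.observe(); p,Rr=s['tool_pos'],s['eef_rot']; print(s['time_s'],p,tb(p),s['wrist_force'])
m=optics.camera_model('wrist'); im=optics.camera('wrist'); cv2.imwrite('pics/w6.png',im); np.savez('w6.npz',**m)
c=im[200:350,120:320]; cv2.imwrite('pics/w6c.png',cv2.resize(c,None,fx=4,fy=4,interpolation=cv2.INTER_CUBIC))
E
```

```text
5.4167 [0.5585 0.0205 0.1195] [-33.2823 -64.9045] [-4.4943 -8.8234 10.0305]
```

View pics/w6c.png

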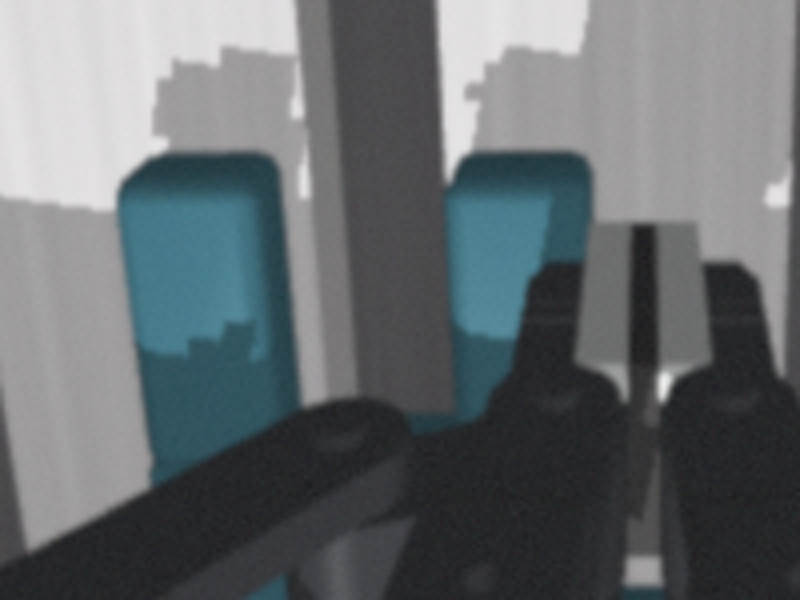

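```bash

python3 - <<'E'
from h import *
m=dict(np.load('w6.npz'))
for n,c in dict(Lo1=(122,210),Lo2=(134,300),Lo3=(148,410),Ri1=(448,210),Ri2=(452,300),Ri3=(456,380),Ltip=(180,184),Rtip=(520,190)).items():
    print(n,tb(at_z(m,(120+c[0]/4,200+c[1]/4),.109)))
for n,c in dict(m1=(297,0),m2=(436,0)).items(): print(n,tb(at_z(m,(120+c[0]/4,200+c[1]/4),.095)))
E
```

```text
Lo1 [ 27.9286 -77.7186]
Lo2 [ 27.9189 -65.7017]
Lo3 [ 27.9909 -50.2437]
Ri1 [-11.392  -77.5939]
Ri2 [-11.3174 -65.5734]
Ri3 [-11.3043 -54.4152]
Ltip [ 20.5673 -81.0672]
Rtip [-20.1595 -80.1647]
m1 [   8.7069 -100.2942]
m2 [  -8.8519 -100.2424]
```

jog_arm(targets=[{"tx": 0,"ty": -0.0007,"tz": 0,"rx": 0,"ry": 0,"rz": 0},{"tx": 0,"ty": 0,"tz": 0,"rx": 0,"ry": 0,"rz": 0},{"tx": 0,"ty": 0.006,"tz": 0,"rx": 0,"ry": 0,"rz": 0},{"tx": 0,"ty": 0.01,"tz": 0,"rx": 0,"ry": 0,"rz": 0}])

```text
time_s: 5.8
tool_pos: [0.5447, 0.0202, 0.1188]
eef_rot: [[0.149, -0.989, 0.003], [-0.989, -0.149, 0.001], [-0.0, -0.003, -1.0]]
wrist_force: [0.2, -0.6, 0.3]
opening: -0.0002
```

```bash

python3 - <<'E'
from h import *
s=ctrl.observe(); p,Rr=s['tool_pos'],s['eef_rot']; print(s['time_s'],p,tb(p),s['wrist_force'])
def Rg(yaw,tilt): return Rtool(-90+yaw)@R.from_euler('x',tilt,degrees=True).as_matrix()
p,Rr=plan(p,Rr,p+[0,0,.14],Rr)
p,Rr=plan(p,Rr,np.array([.433,-.375,.235]),Rg(-2,25))
E
```

```text
5.8 [0.5447 0.0202 0.1188] [-46.9572 -63.1302] [ 0.2357 -0.6206  0.3005]
1: {"tx":-0,"ty":-0.0001,"tz":-0.035,"rx":0,"ry":0,"rz":0}
2: {"tx":-0,"ty":-0.0001,"tz":-0.035,"rx":0,"ry":0,"rz":0}
3: {"tx":-0,"ty":-0.0001,"tz":-0.035,"rx":0,"ry":0,"rz":0}
4: {"tx":-0,"ty":-0.0001,"tz":-0.035,"rx":0,"ry":0,"rz":0}
end [0.5447 0.0201 0.2588]
1: {"tx":0.034,"ty":0.0154,"tz":0.0021,"rx":2.3,"ry":0.2,"rz":0.9}
2: {"tx":0.0342,"ty":0.0149,"tz":0.0017,"rx":2.3,"ry":0.2,"rz":0.9}
3: {"tx":0.0345,"ty":0.0145,"tz":0.0011,"rx":2.3,"ry":0.2,"rz":0.9}
4: {"tx":0.0347,"ty":0.0139,"tz":0.0007,"rx":2.3,"ry":0.2,"rz":0.9}
5: {"tx":0.0349,"ty":0.0135,"tz":0.0003,"rx":2.3,"ry":0.2,"rz":0.9}
6: {"tx":0.0351,"ty":0.0128,"tz":-0.0001,"rx":2.3,"ry":0.2,"rz":0.9}
7: {"tx":0.0353,"ty":0.0124,"tz":-0.0005,"rx":2.3,"ry":0.2,"rz":0.9}
8: {"tx":0.0355,"ty":0.0117,"tz":-0.0009,"rx":2.3,"ry":0.2,"rz":0.9}
9: {"tx":0.0357,"ty":0.0111,"tz":-0.0012,"rx":2.3,"ry":0.2,"rz":0.9}
10: {"tx":0.0358,"ty":0.0105,"tz":-0.0015,"rx":2.3,"ry":0.2,"rz":0.9}
11: {"tx":0.0361,"ty":0.0099,"tz":-0.0018,"rx":2.3,"ry":0.2,"rz":0.9}
end [ 0.433 -0.375  0.235]
```

jog_arm(targets=[{"tx": 0,"ty": 0,"tz": -0.035,"rx": 0,"ry": 0,"rz": 0},{"tx": 0,"ty": 0,"tz": -0.035,"rx": 0,"ry": 0,"rz": 0},{"tx": 0,"ty": 0,"tz": -0.035,"rx": 0,"ry": 0,"rz": 0},{"tx": 0,"ty": 0,"tz": -0.035,"rx": 0,"ry": 0,"rz": 0},{"tx": 0.025,"ty": 0,"tz": 0,"rx": 0,"ry": 0,"rz": 0}])

```text
time_s: 6.22
tool_pos: [0.5497, -0.0024, 0.266]
eef_rot: [[0.153, -0.988, 0.012], [-0.988, -0.153, 0.003], [-0.001, -0.012, -1.0]]
wrist_force: [1.7, -0.3, 0.8]
opening: 0.0
```

jog_arm(targets=[{"tx": 0,"ty": 0,"tz": 0,"rx": 0,"ry": 0,"rz": 0},{"tx": 0,"ty": 0,"tz": 0,"rx": 0,"ry": 0,"rz": 0}], gripper=1)

```text
time_s: 6.38
tool_pos: [0.5464, -0.005, 0.2586]
eef_rot: [[0.148, -0.989, 0.001], [-0.989, -0.148, 0.001], [-0.001, -0.001, -1.0]]
wrist_force: [-0.5, 0.1, -1.3]
opening: 0.0235
```

```bash

python3 - <<'E'
from h import *
s=ctrl.observe(); p,Rr=s['tool_pos'],s['eef_rot']; print(s['time_s'],p,tb(p),s['joint_velocities'])
m=optics.camera_model('wrist'); im=optics.camera('wrist'); cv2.imwrite('pics/w7.png',im); np.savez('w7.npz',**m)
c=im[130:330,130:380]; cv2.imwrite('pics/w7c.png',cv2.resize(c,None,fx=3,fy=3,interpolation=cv2.INTER_CUBIC))
def Rg(yaw,tilt): return Rtool(-90+yaw)@R.from_euler('x',tilt,degrees=True).as_matrix()
p,Rr=plan(p,Rr,np.array([.433,-.375,.235]),Rg(-2,25))
E
```

```text
6.3833 [ 0.5464 -0.005   0.2586] [-49.0838 -88.2902] [ 0.9738  0.873  -1.0298 -0.0502  0.1668 -0.5935]
1: {"tx":0.0349,"ty":0.0167,"tz":0.0023,"rx":2.5,"ry":0.2,"rz":1}
2: {"tx":0.0352,"ty":0.0162,"tz":0.0017,"rx":2.5,"ry":0.2,"rz":1}
3: {"tx":0.0355,"ty":0.0156,"tz":0.0012,"rx":2.5,"ry":0.2,"rz":1}
4: {"tx":0.0357,"ty":0.015,"tz":0.0006,"rx":2.5,"ry":0.2,"rz":1}
5: {"tx":0.036,"ty":0.0144,"tz":0.0001,"rx":2.5,"ry":0.2,"rz":1}
6: {"tx":0.0362,"ty":0.0138,"tz":-0.0005,"rx":2.5,"ry":0.2,"rz":1}
7: {"tx":0.0365,"ty":0.0132,"tz":-0.0008,"rx":2.5,"ry":0.2,"rz":1}
8: {"tx":0.0367,"ty":0.0124,"tz":-0.0013,"rx":2.5,"ry":0.2,"rz":1}
9: {"tx":0.0369,"ty":0.0117,"tz":-0.0017,"rx":2.5,"ry":0.2,"rz":1}
10: {"tx":0.0371,"ty":0.011,"tz":-0.0021,"rx":2.5,"ry":0.2,"rz":1}
end [ 0.433 -0.375  0.235]
```

View pics/w7c.png

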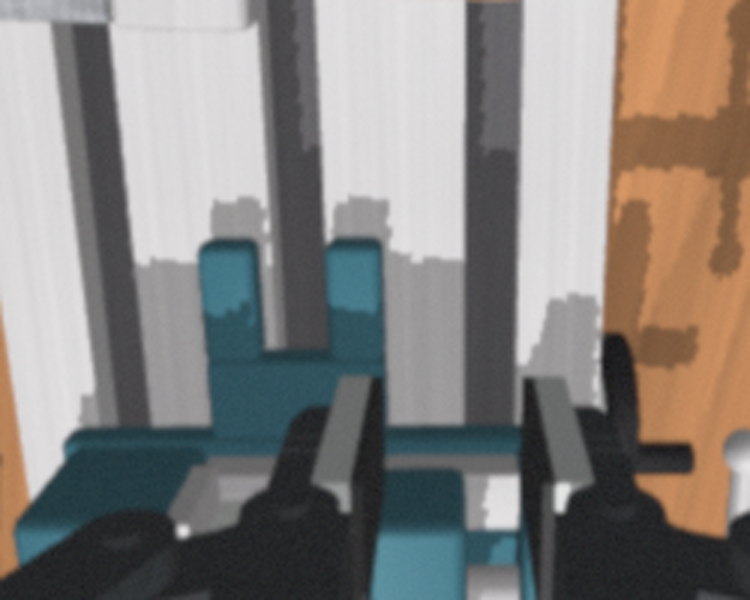

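```bash

python3 - <<'E'
from h import *
m=dict(np.load('w7.npz'))
f=lambda c,z: tb(at_z(m,(130+c[0]/3,130+c[1]/3),z))
for n,c in dict(Lo1=(200,260),Lo2=(211,400),Ri1=(328,270),Ri2=(330,345),Ro1=(381,270),Ro2=(384,350),Li1=(257,270),Ltip=(230,245),Rtip=(355,244)).items(): print(n,f(c,.109))
for n,c in dict(m1=(263,60),m2=(318,60),m2b=(327,220)).items(): print(n,f(c,.095))
E
```

```text
Lo1 [ 28.2775 -76.7254]
Lo2 [ 28.5969 -28.7344]
Ri1 [-11.646  -73.3014]
Ri2 [-11.2251 -47.9858]
Ro1 [-28.2852 -73.2426]
Ro2 [-28.5603 -46.193 ]
Li1 [ 10.6469 -73.3802]
Ltip [ 18.5331 -81.5751]
Rtip [-20.4085 -81.7604]
m1 [   7.5516 -136.9374]
m2 [  -9.4305 -136.8742]
m2b [-10.0497 -85.8875]
```

jog_arm(targets=[{"tx": 0.0349,"ty": 0.0167,"tz": 0.0023,"rx": 2.5,"ry": 0.2,"rz": 1},{"tx": 0.0352,"ty": 0.0162,"tz": 0.0017,"rx": 2.5,"ry": 0.2,"rz": 1},{"tx": 0.0355,"ty": 0.0156,"tz": 0.0012,"rx": 2.5,"ry": 0.2,"rz": 1},{"tx": 0.0357,"ty": 0.015,"tz": 0.0006,"rx": 2.5,"ry": 0.2,"rz": 1},{"tx": 0.036,"ty": 0.0144,"tz": 0.0001,"rx": 2.5,"ry": 0.2,"rz": 1}])

```text
time_s: 6.85
tool_pos: [0.489, -0.1905, 0.2458]
eef_rot: [[0.062, -0.974, 0.218], [-0.998, -0.062, 0.006], [0.008, -0.218, -0.976]]
wrist_force: [0.3, -0.6, -0.3]
opening: 0.0858
```

jog_arm(targets=[{"tx": 0.0362,"ty": 0.0138,"tz": -0.0005,"rx": 2.5,"ry": 0.2,"rz": 1},{"tx": 0.0365,"ty": 0.0132,"tz": -0.0008,"rx": 2.5,"ry": 0.2,"rz": 1},{"tx": 0.0367,"ty": 0.0124,"tz": -0.0013,"rx": 2.5,"ry": 0.2,"rz": 1},{"tx": 0.0369,"ty": 0.0117,"tz": -0.0017,"rx": 2.5,"ry": 0.2,"rz": 1},{"tx": 0.0371,"ty": 0.011,"tz": -0.0021,"rx": 2.5,"ry": 0.2,"rz": 1}])

```text
time_s: 7.27
tool_pos: [0.4329, -0.3756, 0.2346]
eef_rot: [[-0.027, -0.905, 0.425], [-1.0, 0.026, -0.008], [-0.004, -0.425, -0.905]]
wrist_force: [1.1, 0.2, -0.2]
opening: 0.0856
```

jog_arm(targets=[{"tx": 0,"ty": 0,"tz": 0,"rx": 0,"ry": 0,"rz": 0},{"tx": 0,"ty": 0,"tz": 0,"rx": 0,"ry": 0,"rz": 0}])

```text
time_s: 7.43
tool_pos: [0.4316, -0.377, 0.2337]
eef_rot: [[-0.033, -0.906, 0.422], [-0.999, 0.032, -0.009], [-0.005, -0.422, -0.907]]
wrist_force: [0.8, 0.6, -0.8]
opening: 0.0853
```

```bash

python3 - <<'E'
from h import *
s=ctrl.observe(); p,Rr=s['tool_pos'],s['eef_rot']; print(s['time_s'],p,Rr,s['joints'],s['joint_velocities'])
m=optics.camera_model('wrist'); im=optics.camera('wrist'); cv2.imwrite('pics/w8.png',im); np.savez('w8.npz',**m)
for t in ["red_grip","hold_down","rack"]:
    print(t,[(np.round(k['pixel'],1),round(k['score'],2),at_z(m,k['pixel'],.12)) for k in nets.mark_of('wrist',t)[:3]])
E
```

```text
7.4333 [ 0.4316 -0.377   0.2337] [[-0.0329 -0.9061  0.4217]
 [-0.9994  0.0321 -0.009 ]
 [-0.0054 -0.4218 -0.9067]] [-29.9253   3.0076 -21.5174 -16.7933 -44.5244  37.8112] [ 4.5798 -1.0465 -0.7537  0.9781 -0.1357 -2.0294]
red_grip [(array([299.5, 191.2]), 0.76, array([ 0.4657, -0.3973,  0.12  ])), (array([469.5, 311.6]), 0.6, array([ 0.3373, -0.3176,  0.12  ]))]
hold_down [(array([298.8, 180.7]), 0.72, array([ 0.4662, -0.4058,  0.12  ])), (array([387.7, 276.5]), 0.66, array([ 0.3937, -0.3345,  0.12  ]))]
rack [(array([314.9, 215.7]), 0.61, array([ 0.4526, -0.3778,  0.12  ]))]
```

View pics/w8.png

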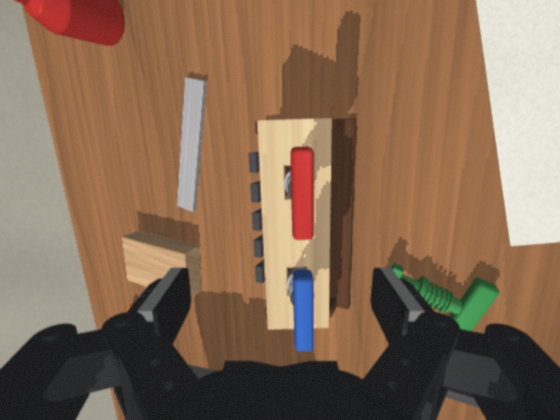

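```bash

cat > red.py <<'E'
from h import *
def redmask(im,box):
    h=cv2.cvtColor(im,cv2.COLOR_BGR2HSV); x0,y0,x1,y1=box
    mk=(((h[...,0]<6)|(h[...,0]>174))&(h[...,1]>150)&(h[...,2]>60)).astype(np.uint8)
    o=np.zeros_like(mk);o[y0:y1,x0:x1]=mk[y0:y1,x0:x1]
    n,l,st,_=cv2.connectedComponentsWithStats(o); k=1+np.argmax(st[1:,4]); return (l==k)
def ext(mk):
    ys,xs=np.nonzero(mk); r=cv2.minAreaRect(np.c_[xs,ys].astype(np.float32))
    return np.array([xs.min()-.5,xs.max()+.5,ys.min()-.5,ys.max()+.5]),r
if __name__=='__main__':
    s=ctrl.observe(); print(s['time_s'],s['tool_pos'],s['joint_velocities'])
    mw=optics.camera_model('wrist'); iw=optics.camera('wrist'); cv2.imwrite('pics/w9.png',iw); np.savez('w9.npz',**mw)
    M=[(optics.camera_model('scene'),cv2.imread('pics/scene0.png'),(100,270,170,330)),(optics.camera_model('top'),cv2.imread('pics/top0.png'),(395,225,430,250)),(mw,iw,(270,130,340,260))]
    E=[]
    for m,im,b in M:
        mk=redmask(im,b); e,r=ext(mk); print(e,r,mk.sum()); E.append((m,e,r))
    def box(v):
        yaw,t=v[3],np.radians(25)
        u=np.array([-np.sin(t),0,np.cos(t)]);y=np.array([0,1,0.]);x=np.cross(y,u)
        B=np.c_[x,y,u]; c,sn=np.cos(yaw),np.sin(yaw); B=np.array([[c,-sn,0],[sn,c,0],[0,0,1]])@B
        cs=np.array([[a*9,b*38,d*11] for a in(-1,1) for b in(-1,1) for d in(-1,1)])*1e-3
        return v[:3]+cs@B.T
    def res(v):
        o=[]
        for (m,e,r),w in zip(E,(1,1,.6)):
            q=proj(m,box(v)); o+=list(w*(np.array([q[:,0].min(),q[:,0].max(),q[:,1].min(),q[:,1].max()])-e))
        return np.array(o)
    s=least_squares(res,[.479,-.389,.122,-.03],x_scale=[.01,.01,.01,.1]); print(s.x,np.degrees(s.x[3])); print(s.fun.reshape(3,4))
    q=proj(mw,box(s.x)); print(q)
E
python3 red.py
```

```text
7.6333 [ 0.4343 -0.3733  0.2346] [ 0.8068 -0.3014  0.1828  0.0082  0.0262  0.3244]
[114.5 142.5 283.5 310.5] ((128.75001525878906, 297.2500305175781), (9.899494171142578, 31.819805145263672), 45.0) 303
[401.5 424.5 236.5 243.5] ((413.0, 240.0), (22.0, 6.0), 0.0) 126
[294.5 317.5 142.5 234.5] ((306.0, 188.5), (91.0, 22.0), 90.0) 1966
[ 0.4659 -0.3941  0.1133  0.0121] 0.6929815075575081
[[-1.7185  0.8912 -1.0505  2.3225]
 [-1.3608 -0.4984 -0.6134 -0.3935]
 [-0.4351  0.6931 -1.0545  1.4055]]
[[315.4814 140.7426]
 [318.6552 141.9907]
 [315.7216 227.7738]
 [318.6552 236.1426]
 [293.7748 141.5047]
 [294.9853 142.8208]
 [295.6562 228.4251]
 [296.9237 236.8425]]
```

```bash

cat > red2.py <<'E'
from h import *
from red import redmask
def bluemask(im,box):
    h=cv2.cvtColor(im,cv2.COLOR_BGR2HSV); x0,y0,x1,y1=box
    mk=((h[...,0]>105)&(h[...,0]<130)&(h[...,1]>150)&(h[...,2]>50)).astype(np.uint8)
    o=np.zeros_like(mk);o[y0:y1,x0:x1]=mk[y0:y1,x0:x1]
    n,l,st,_=cv2.connectedComponentsWithStats(o); k=1+np.argmax(st[1:,4]); return (l==k)
def cont(mk):
    big=cv2.resize(mk.astype(np.uint8)*255,None,fx=4,fy=4,interpolation=cv2.INTER_LINEAR)
    c,_=cv2.findContours((big>127).astype(np.uint8),cv2.RETR_EXTERNAL,cv2.CHAIN_APPROX_NONE); c=max(c,key=len)[:,0,:]
    return (c[::3]+.5)/4-.5
def box(v):
    yaw,t=v[3],np.radians(25)
    u=np.array([-np.sin(t),0,np.cos(t)]);y=np.array([0,1,0.]);x=np.cross(y,u)
    B=np.c_[x,y,u]; c,sn=np.cos(yaw),np.sin(yaw); B=np.array([[c,-sn,0],[sn,c,0],[0,0,1]])@B
    cs=np.array([[a*9,b*38,d*11] for a in(-1,1) for b in(-1,1) for d in(-1,1)])*1e-3
    return v[:3]+cs@B.T
if __name__=='__main__':
    mw=dict(np.load('w9.npz')); iw=cv2.imread('pics/w9.png')
    sc=(optics.camera_model('scene'),cv2.imread('pics/scene0.png')); tp=(optics.camera_model('top'),cv2.imread('pics/top0.png'))
    O={}
    O['red']=[(*sc,(100,270,170,330),1),(*tp,(395,225,430,250),1),(mw,iw,(270,130,340,260),1)]
    O['blue']=[(*sc,(145,250,180,285),1),(*tp,(365,230,398,250),1),(mw,iw,(270,255,340,360),1)]
    C={k:[(m,cont((redmask if k=='red' else bluemask)(im,b)),w) for m,im,b,w in L] for k,L in O.items()}
    def res1(v,L):
        o=[]
        for m,c,w in L:
            h=cv2.convexHull(proj(m,box(v)).astype(np.float32))
            o.append(w*np.array([cv2.pointPolygonTest(h,(float(p[0]),float(p[1])),True) for p in c])/np.sqrt(len(c)))
        return np.concatenate(o)
    for k,g in dict(red=[.466,-.394,.113,0],blue=[.47,-.284,.113,0]).items():
        for sub in ((0,1,2),(0,2),(1,2),(0,1)):
            L=[C[k][i] for i in sub]
            s=least_squares(res1,g,args=(L,),x_scale=[.01,.01,.01,.1],diff_step=1e-3)
            print(k,sub,s.x,np.degrees(s.x[3]),[np.sqrt((res1(s.x,[l])**2).sum()) for l in C[k]])
E
python3 red2.py
```

```text
red (0, 1, 2) [ 0.4664 -0.3939  0.1131  0.0025] 0.1403935968610564 [np.float64(1.124996300074658), np.float64(1.1237174956565674), np.float64(1.4580951045966646)]
red (0, 2) [ 0.4667 -0.3938  0.1126  0.0025] 0.14085256502237836 [np.float64(1.165993985812357), np.float64(1.169350574400511), np.float64(1.4059320111662577)]
red (1, 2) [ 0.4676 -0.3935  0.1097  0.0014] 0.08110158531444941 [np.float64(1.6026460324558458), np.float64(1.3023084143805166), np.float64(1.2026172517834268)]
red (0, 1) [ 0.4639 -0.3931  0.1104  0.    ] 0.0 [np.float64(1.0836219472579625), np.float64(0.8783156597212206), np.float64(3.9495254447131476)]
blue (0, 1, 2) [ 0.4672 -0.2815  0.1123  0.0136] 0.7779930305849694 [np.float64(1.3040614155989474), np.float64(1.6009823470893216), np.float64(1.7841093678075997)]
blue (0, 2) [ 0.4673 -0.282   0.1126  0.0184] 1.056323861520233 [np.float64(1.285163336706935), np.float64(1.6216629223407428), np.float64(1.7918946849240494)]
blue (1, 2) [ 0.4704 -0.2762  0.1039  0.0085] 0.48834020071899364 [np.float64(3.0234765557209085), np.float64(1.7417926281785194), np.float64(1.2425908144553792)]
blue (0, 1) [ 0.465  -0.281   0.1107 -0.0043] -0.24443971783861407 [np.float64(1.203368189725833), np.float64(1.493391661855603), np.float64(3.287095271661897)]
```

```bash

cat >> h.py <<'E'
def Rg(yaw,tilt): return Rtool(-90+yaw)@R.from_euler('x',tilt,degrees=True).as_matrix()
E
python3 - <<'E'
from h import *
p,Rr=cur(); print(p,Rr)
T=np.array([.4672,-.394,.1112]);Rt=Rg(0,25)
p,Rr=plan(p,Rr,T-.06*Rt[:,2],Rt)
p,Rr=plan(p,Rr,T,Rt,vmax=.02)
E
```

```text
[ 0.4346 -0.3732  0.2348] [[-0.0238 -0.9058  0.423 ]
 [-0.9997  0.0232 -0.0064]
 [-0.004  -0.423  -0.9061]]
1: {"tx":0.0105,"ty":0.0111,"tz":0.033,"rx":-0,"ry":-0.2,"rz":-0.7}
2: {"tx":0.0104,"ty":0.0113,"tz":0.0329,"rx":-0,"ry":-0.2,"rz":-0.7}
end [ 0.4418 -0.394   0.1656]
1: {"tx":0,"ty":-0,"tz":0.015,"rx":-0,"ry":0,"rz":0}
2: {"tx":0,"ty":-0,"tz":0.015,"rx":-0,"ry":0,"rz":0}
3: {"tx":0,"ty":-0,"tz":0.015,"rx":-0,"ry":0,"rz":0}
4: {"tx":0,"ty":-0,"tz":0.015,"rx":-0,"ry":0,"rz":0}
end [ 0.4672 -0.394   0.1112]
```

jog_arm(targets=[{"tx": 0.0105,"ty": 0.0111,"tz": 0.033,"rx": 0,"ry": -0.2,"rz": -0.7},{"tx": 0.0104,"ty": 0.0113,"tz": 0.0329,"rx": 0,"ry": -0.2,"rz": -0.7},{"tx": 0,"ty": 0,"tz": 0,"rx": 0,"ry": 0,"rz": 0},{"tx": 0,"ty": 0,"tz": 0,"rx": 0,"ry": 0,"rz": 0}], gripper=0.3)

```text
time_s: 8.02
tool_pos: [0.441, -0.3942, 0.1639]
eef_rot: [[-0.0, -0.908, 0.42], [-1.0, 0.001, 0.002], [-0.002, -0.42, -0.908]]
wrist_force: [0.7, -0.1, 1.4]
opening: 0.0554
```

```bash

python3 - <<'E'
from h import *
s=ctrl.observe(); p,Rr=s['tool_pos'],s['eef_rot']; print(s['time_s'],p,s['joint_velocities'],s['opening'])
m=optics.camera_model('wrist'); im=optics.camera('wrist'); cv2.imwrite('pics/w10.png',im); np.savez('w10.npz',**m)
T=np.array([.4672,-.394,.1112]);Rt=Rg(0,25)
p,Rr=cur();print(p,Rr);p,Rr=plan(p,Rr,T,Rt,vmax=.02)
E
```

```text
8.0167 [ 0.441  -0.3942  0.1639] [ 0.0881 -3.2743  1.9509  1.5647 -0.5544 -1.0675] 0.05544373325025813
[ 0.4416 -0.3948  0.166 ] [[ 0.0001 -0.9064  0.4223]
 [-1.     -0.      0.0001]
 [-0.0001 -0.4223 -0.9064]]
1: {"tx":-0.0002,"ty":-0,"tz":0.0151,"rx":0,"ry":0,"rz":0}
2: {"tx":-0.0002,"ty":-0,"tz":0.0151,"rx":0,"ry":0,"rz":0}
3: {"tx":-0.0002,"ty":-0.0001,"tz":0.0152,"rx":0,"ry":0,"rz":0}
4: {"tx":-0.0002,"ty":0,"tz":0.0151,"rx":0,"ry":0,"rz":0}
end [ 0.4672 -0.394   0.1112]
```

View pics/w10.png

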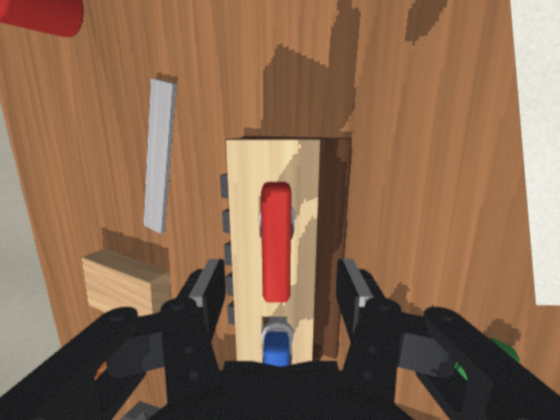

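jog_arm(targets=[{"tx": -0.0004,"ty": -0.0005,"tz": 0.016,"rx": 0,"ry": 0,"rz": 0},{"tx": -0.0004,"ty": -0.0005,"tz": 0.015,"rx": 0,"ry": 0,"rz": 0},{"tx": 0,"ty": 0,"tz": 0.015,"rx": 0,"ry": 0,"rz": 0},{"tx": 0,"ty": 0,"tz": 0.0145,"rx": 0,"ry": 0,"rz": 0},{"tx": 0,"ty": 0,"tz": 0,"rx": 0,"ry": 0,"rz": 0}])

```text
time_s: 8.48
tool_pos: [0.4683, -0.3939, 0.1108]
eef_rot: [[-0.0, -0.906, 0.423], [-1.0, 0.0, 0.0], [-0.0, -0.423, -0.906]]
wrist_force: [-1.1, 0.3, -0.4]
opening: 0.0561
```

```bash

python3 - <<'E'
from h import *
s=ctrl.observe(); p,Rr=s['tool_pos'],s['eef_rot']; print(s['time_s'],p,s['wrist_force'],s['opening'])
im=optics.camera('wrist'); cv2.imwrite('pics/w11.png',im)
im=optics.camera('scene'); cv2.imwrite('pics/s11.png',cv2.resize(im[200:350,60:260],None,fx=4,fy=4,interpolation=cv2.INTER_CUBIC))
E
```

```text
8.4833 [ 0.4683 -0.3939  0.1108] [-1.125   0.2551 -0.3566] 0.05607996335374344
```

View pics/w11.png

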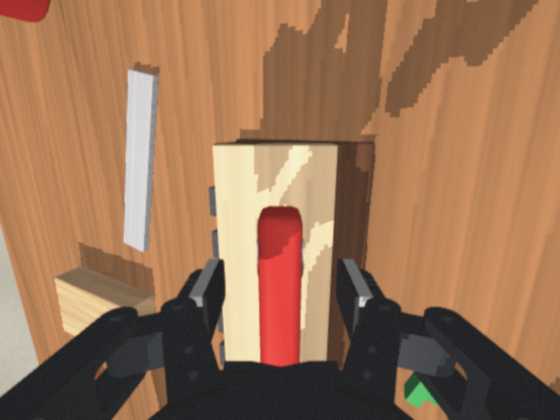

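View pics/s11.png

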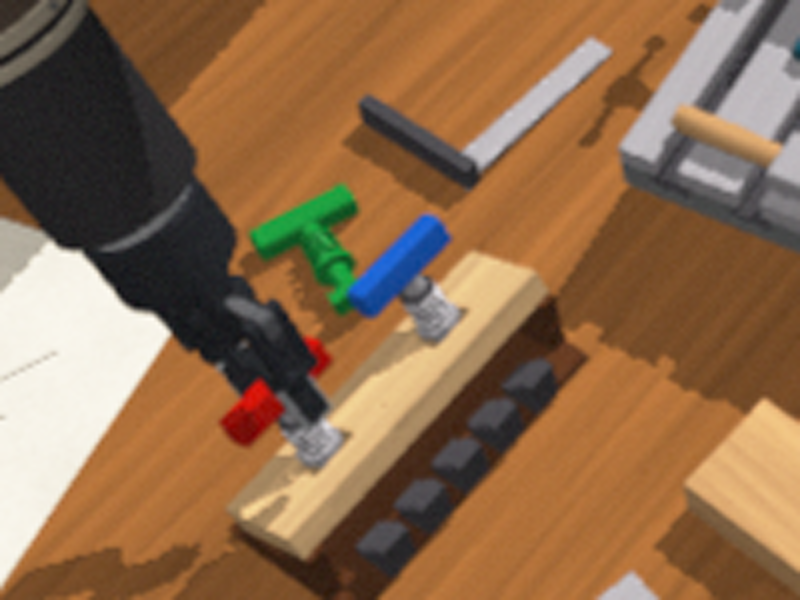

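Fingers straddle the red handle centrally (col 280). Close with a firm grip.

jog_arm(targets=[{"tx": 0,"ty": 0,"tz": 0,"rx": 0,"ry": 0,"rz": 0},{"tx": 0,"ty": 0,"tz": 0,"rx": 0,"ry": 0,"rz": 0},{"tx": 0,"ty": 0,"tz": 0,"rx": 0,"ry": 0,"rz": 0},{"tx": 0,"ty": 0,"tz": 0,"rx": 0,"ry": 0,"rz": 0},{"tx": 0,"ty": 0,"tz": 0,"rx": 0,"ry": 0,"rz": 0}], gripper=-1, grip_force=90)

```text
time_s: 9.0
tool_pos: [0.4677, -0.3953, 0.1122]
eef_rot: [[-0.002, -0.905, 0.424], [-1.0, 0.001, -0.002], [0.001, -0.424, -0.905]]
wrist_force: [0.5, 1.3, 3.1]
opening: 0.0164
```

jog_arm(targets=[{"tx": 0,"ty": 0,"tz": 0,"rx": 0,"ry": 0,"rz": 0},{"tx": 0,"ty": 0,"tz": -0.015,"rx": 0,"ry": 0,"rz": 0},{"tx": 0,"ty": 0,"tz": -0.02,"rx": 0,"ry": 0,"rz": 0},{"tx": 0,"ty": 0,"tz": -0.02,"rx": 0,"ry": 0,"rz": 0},{"tx": 0,"ty": 0,"tz": -0.02,"rx": 0,"ry": 0,"rz": 0}])

```text
time_s: 9.42
tool_pos: [0.4343, -0.3941, 0.1787]
eef_rot: [[-0.001, -0.907, 0.421], [-1.0, 0.002, 0.001], [-0.002, -0.421, -0.907]]
wrist_force: [0.3, 0.5, -2.7]
opening: 0.0168
```

jog_arm(targets=[{"tx": 0,"ty": 0,"tz": -0.02,"rx": 0,"ry": 0,"rz": 0},{"tx": 0,"ty": 0,"tz": -0.03,"rx": 0,"ry": 0,"rz": 0},{"tx": 0,"ty": 0,"tz": -0.03,"rx": 0,"ry": 0,"rz": 0},{"tx": 0,"ty": 0,"tz": 0,"rx": 0,"ry": 0,"rz": 0},{"tx": 0,"ty": 0,"tz": 0,"rx": 0,"ry": 0,"rz": 0}])

```text
time_s: 9.83
tool_pos: [0.4011, -0.3949, 0.2529]
eef_rot: [[-0.002, -0.905, 0.425], [-1.0, 0.001, -0.002], [0.001, -0.425, -0.905]]
wrist_force: [-0.5, 0.5, -4.7]
opening: 0.0163
```

```bash

python3 - <<'E'
from h import *
s=ctrl.observe(); p,Rr=s['tool_pos'],s['eef_rot']; print(s['time_s'],p,Rr,s['wrist_force'],s['opening'])
m=optics.camera_model('wrist'); im=optics.camera('wrist'); cv2.imwrite('pics/w12.png',im); np.savez('w12.npz',**m)
im=optics.camera('scene'); cv2.imwrite('pics/s12.png',cv2.resize(im[200:350,60:260],None,fx=4,fy=4,interpolation=cv2.INTER_CUBIC))
E
```

```text
9.8333 [ 0.4011 -0.3949  0.2529] [[-0.0022 -0.9053  0.4248]
 [-1.      0.0015 -0.0021]
 [ 0.0013 -0.4248 -0.9053]] [-0.4612  0.5287 -4.6711] 0.016337256805253487
```

View pics/w12.png

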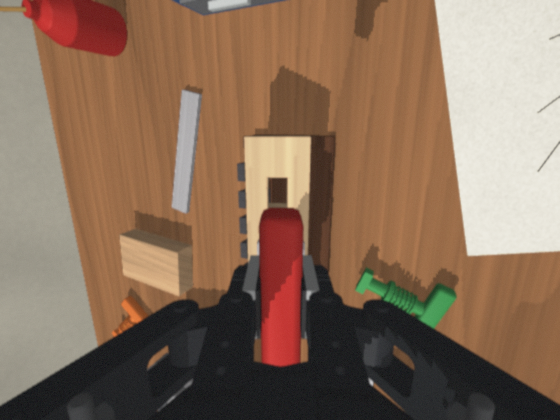

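View pics/s12.png

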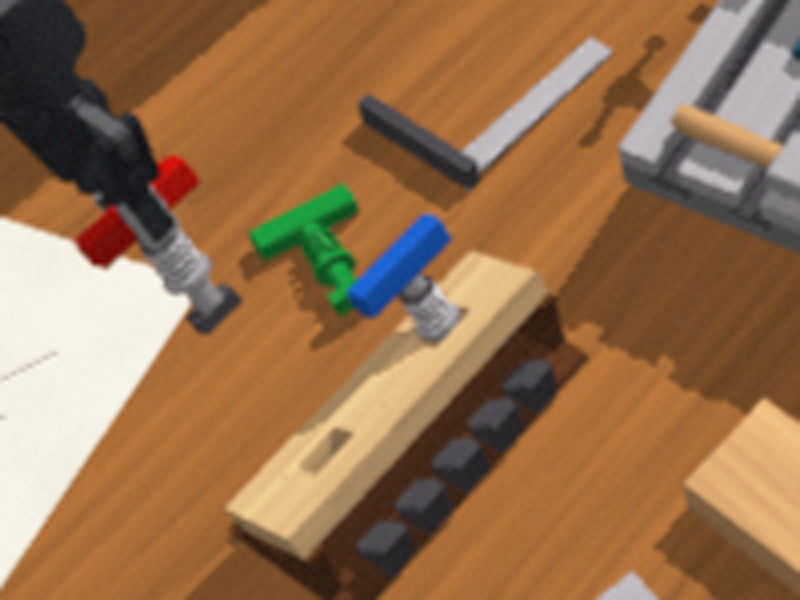

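```bash

python3 - <<'E'
from h import *
p,Rr=cur(); print(p)
m=optics.camera_model('scene'); H=p+Rr@[0,0,.085]; G=p+Rr@[0,0,-.002]
print(proj(m,H),proj(m,G)); 
for t in('hold_down','red_grip'): print(t,[(np.round(k['pixel'],1),round(k['score'],2)) for k in nets.mark_of('scene',t)[:4]])
p,Rr=plan(p,Rr,np.array([.5913,.0259,.30]),Rtool(-81.23))
E
```

```text
[ 0.401  -0.3941  0.2502]
[[113.7696 278.8178]] [[ 93.632  252.9926]]
hold_down [(array([147.9, 276.7]), 0.75), (array([112.7, 275.3]), 0.73), (array([346.7, 296.7]), 0.68)]
red_grip [(array([313.7, 306.3]), 0.9), (array([ 96.9, 253.7]), 0.82), (array([134.1, 253.2]), 0.77)]
1: {"tx":-0.035,"ty":-0.016,"tz":0.003,"rx":-2.1,"ry":-0.2,"rz":-0.7}
2: {"tx":-0.0349,"ty":-0.0166,"tz":0.0024,"rx":-2.1,"ry":-0.2,"rz":-0.7}
3: {"tx":-0.0346,"ty":-0.0171,"tz":0.002,"rx":-2.1,"ry":-0.2,"rz":-0.7}
4: {"tx":-0.0344,"ty":-0.0175,"tz":0.0015,"rx":-2.1,"ry":-0.2,"rz":-0.7}
5: {"tx":-0.0341,"ty":-0.018,"tz":0.0009,"rx":-2.1,"ry":-0.2,"rz":-0.7}
6: {"tx":-0.034,"ty":-0.0185,"tz":0.0004,"rx":-2.1,"ry":-0.2,"rz":-0.7}
7: {"tx":-0.0337,"ty":-0.0189,"tz":-0.0002,"rx":-2.1,"ry":-0.2,"rz":-0.7}
8: {"tx":-0.0335,"ty":-0.0192,"tz":-0.0007,"rx":-2.1,"ry":-0.2,"rz":-0.7}
9: {"tx":-0.0333,"ty":-0.0197,"tz":-0.0014,"rx":-2.1,"ry":-0.2,"rz":-0.7}
10: {"tx":-0.033,"ty":-0.02,"tz":-0.0019,"rx":-2.1,"ry":-0.2,"rz":-0.7}
11: {"tx":-0.0328,"ty":-0.0203,"tz":-0.0026,"rx":-2.1,"ry":-0.2,"rz":-0.7}
12: {"tx":-0.0325,"ty":-0.0206,"tz":-0.0033,"rx":-2.1,"ry":-0.2,"rz":-0.7}
end [0.5913 0.0259 0.3001]
```

jog_arm(targets=[{"tx": -0.035,"ty": -0.016,"tz": 0.003,"rx": -2.1,"ry": -0.2,"rz": -0.7},{"tx": -0.0349,"ty": -0.0166,"tz": 0.0024,"rx": -2.1,"ry": -0.2,"rz": -0.7},{"tx": -0.0346,"ty": -0.0171,"tz": 0.002,"rx": -2.1,"ry": -0.2,"rz": -0.7},{"tx": -0.0344,"ty": -0.0175,"tz": 0.0015,"rx": -2.1,"ry": -0.2,"rz": -0.7},{"tx": -0.0341,"ty": -0.018,"tz": 0.0009,"rx": -2.1,"ry": -0.2,"rz": -0.7}])

```text
time_s: 10.45
tool_pos: [0.4808, -0.2179, 0.2712]
eef_rot: [[0.062, -0.967, 0.247], [-0.998, -0.061, 0.011], [0.005, -0.248, -0.969]]
wrist_force: [0.9, -1.2, -3.7]
opening: 0.0164
```

jog_arm(targets=[{"tx": -0.034,"ty": -0.0185,"tz": 0.0004,"rx": -2.1,"ry": -0.2,"rz": -0.7},{"tx": -0.0337,"ty": -0.0189,"tz": -0.0002,"rx": -2.1,"ry": -0.2,"rz": -0.7},{"tx": -0.0335,"ty": -0.0192,"tz": -0.0007,"rx": -2.1,"ry": -0.2,"rz": -0.7},{"tx": -0.0333,"ty": -0.0197,"tz": -0.0014,"rx": -2.1,"ry": -0.2,"rz": -0.7},{"tx": -0.033,"ty": -0.02,"tz": -0.0019,"rx": -2.1,"ry": -0.2,"rz": -0.7}])

```text
time_s: 10.87
tool_pos: [0.5604, -0.0422, 0.2917]
eef_rot: [[0.126, -0.99, 0.066], [-0.992, -0.125, 0.011], [-0.003, -0.067, -0.998]]
wrist_force: [0.6, -0.6, -2.2]
opening: 0.0166
```

jog_arm(targets=[{"tx": -0.0328,"ty": -0.0203,"tz": -0.0026,"rx": -2.1,"ry": -0.2,"rz": -0.7},{"tx": -0.0325,"ty": -0.0206,"tz": -0.0033,"rx": -2.1,"ry": -0.2,"rz": -0.7},{"tx": 0,"ty": 0,"tz": 0,"rx": 0,"ry": 0,"rz": 0},{"tx": 0,"ty": 0,"tz": 0,"rx": 0,"ry": 0,"rz": 0},{"tx": 0,"ty": 0,"tz": 0,"rx": 0,"ry": 0,"rz": 0}])

```text
time_s: 11.28
tool_pos: [0.5917, 0.026, 0.299]
eef_rot: [[0.15, -0.989, -0.007], [-0.989, -0.15, 0.008], [-0.009, 0.006, -1.0]]
wrist_force: [-0.2, -0.3, -3.0]
opening: 0.0168
```

```bash

python3 - <<'E'
from h import *
s=ctrl.observe(); p,Rr=s['tool_pos'],s['eef_rot']; print(s['time_s'],p,tb(p),Rr,s['wrist_force'],s['opening'],s['joint_velocities'],s['joints'])
m=optics.camera_model('wrist'); im=optics.camera('wrist'); cv2.imwrite('pics/w13.png',im); np.savez('w13.npz',**m)
ms=optics.camera_model('scene');im=optics.camera('scene'); cv2.imwrite('pics/s13raw.png',im); cv2.imwrite('pics/s13.png',cv2.resize(im[100:250,200:400],None,fx=4,fy=4,interpolation=cv2.INTER_CUBIC))
for t in('hold_down','red_grip'): print(t,[(np.round(k['pixel'],1),round(k['score'],2)) for k in nets.mark_of('scene',t)[:4]])
print(proj(ms,p+Rr@[0,0,.085]),proj(ms,p+Rr@[0,0,-.002]))
E
```

```text
11.2833 [0.5917 0.026  0.299 ] [  0.3875 -64.4879] [[ 0.1498 -0.9887 -0.0071]
 [-0.9887 -0.1499  0.0078]
 [-0.0088  0.0059 -0.9999]] [-0.2417 -0.349  -3.0479] 0.016754391370067505 [-1.2625 -1.8292 -0.835   0.1966 -0.0388 -0.0708] [ 21.056   11.3975  -5.0658  -0.5856 -73.7581 -12.2739]
hold_down [(array([266.2, 183.4]), 0.77), (array([344.4, 297.4]), 0.64), (array([148.6, 276.9]), 0.62)]
red_grip [(array([135.3, 253.5]), 0.75), (array([267.2, 166.4]), 0.69), (array([315.6, 305.9]), 0.61)]
[[267.0453 185.1726]] [[266.1736 162.305 ]]
```

View pics/w13.png

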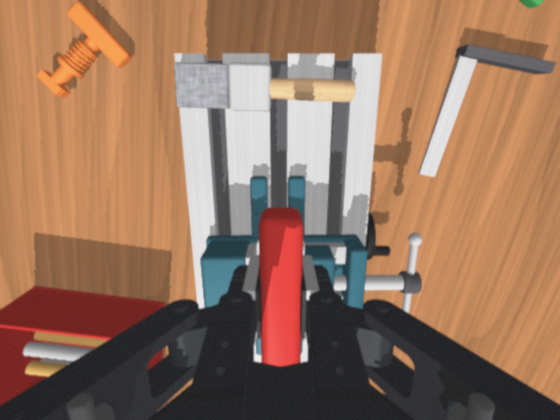

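View pics/s13.png

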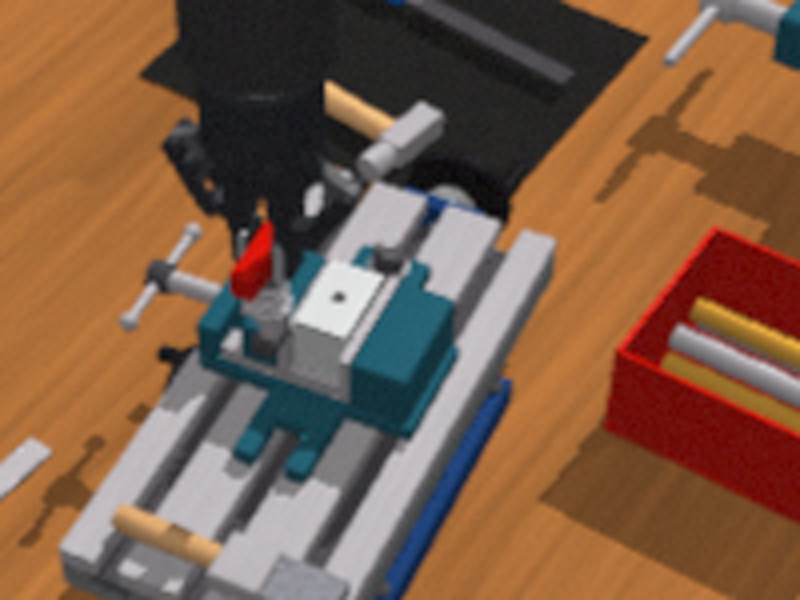

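```bash

cat > slotw.py <<'E'
from h import *
import sys
s=ctrl.observe(); p,Rr=s['tool_pos'],s['eef_rot']; print(s['time_s'],p,tb(p)); print(Rr, s['wrist_force'])
m=optics.camera_model('wrist'); im=optics.camera('wrist'); n=sys.argv[1]; cv2.imwrite(f'pics/{n}.png',im); np.savez(n+'.npz',**m)
g=cv2.cvtColor(im,cv2.COLOR_BGR2GRAY).astype(float)
def cross(r,c0,sg):
    xs=np.arange(int(c0)-5,int(c0)+7); v=g[r,xs]-165
    for i in range(len(xs)-1):
        if v[i]*v[i+1]<=0 and (v[i+1]-v[i])*sg>0: return xs[i]+v[i]/(v[i]-v[i+1])
    return np.nan
for r in range(112,172,6):
    pc=proj(m,[*(lambda q:[q[0],q[1],.095])(at_z(m,(280,r),.095))])
    # slot lip edges predicted from fit, search nearby
    t=tb(at_z(m,(280,r),.095))[1]*1e-3
    e=[]
    for x in(.009,-.009):
        P=[(D+x)*np.cos(A)-t*np.sin(A),(D+x)*np.sin(A)+t*np.cos(A),.095]; e.append(proj(m,P)[0,0])
    c=[cross(r,e[0],-1),cross(r,e[1],1)]
    w=[tb(at_z(m,(k,r),.095))[0] for k in c]
    # expressed in tool frame: y offset of slot centre from tool axis
    P=at_z(m,(np.mean(c),r),.095); q=Rr.T@(P-p)
    print(r,np.round(e,1),np.round(c,2),np.round(w,2),'mid',round(np.mean(w),2),'tool',np.round(q*1e3,2))
E
python3 slotw.py w14
```

```text
11.4833 [0.5913 0.0245 0.301 ] [ -0.2354 -65.9808]
[[ 0.1477 -0.989  -0.0041]
 [-0.989  -0.1478  0.0085]
 [-0.009   0.0028 -1.    ]] [ 0.1772 -0.8538 -4.2398]
112 [269.  286.6] [269.09 286.62] [ 8.93 -9.01] mid -0.04 tool [ 83.35  -1.16 205.22]
118 [269.1 286.6] [269.31 286.65] [ 8.79 -9.05] mid -0.13 tool [ 77.5   -1.04 205.27]
124 [269.2 286.6] [269.54 286.37] [ 8.63 -8.77] mid -0.07 tool [ 71.58  -1.08 205.33]
130 [269.3 286.6] [269.54 286.4 ] [ 8.72 -8.82] mid -0.05 tool [ 65.59  -1.07 205.38]
136 [269.4 286.6] [269.53 286.43] [ 8.82 -8.86] mid -0.02 tool [ 59.53  -1.07 205.44]
142 [269.4 286.6] [269.64 286.44] [ 8.79 -8.89] mid -0.05 tool [ 53.41  -1.01 205.49]
148 [269.5 286.5] [269.72 286.45] [ 8.79 -8.91] mid -0.06 tool [ 47.22  -0.97 205.55]
154 [269.6 286.5] [269.71 286.56] [ 8.9  -9.03] mid -0.07 tool [ 40.96  -0.93 205.6 ]
160 [269.7 286.5] [269.71 286.56] [ 8.98 -9.05] mid -0.03 tool [ 34.63  -0.94 205.66]
166 [269.8 286.5] [270.   286.56] [ 8.77 -9.06] mid -0.14 tool [ 28.23  -0.79 205.72]
```

```bash

cat >> h.py <<'E'
def wp(x,t,z): x=D+x*1e-3;t=t*1e-3; return np.array([x*np.cos(A)-t*np.sin(A),x*np.sin(A)+t*np.cos(A),z])
E
python3 - <<'E'
from h import *
p,Rr=cur(); print(p,tb(p)); print(Rr)
m=optics.camera_model('wrist'); im=cv2.imread('pics/w14.png')
from red import redmask
mk=redmask(im,(240,190,330,380))
for r in range(225,355,20):
    xs=np.nonzero(mk[r])[0]; o,d=ray(m,((xs.min()+xs.max())/2,r)); o=Rr.T@(o-p); d=Rr.T@d; s=(-.013-o[2])/d[2]; print(r,xs.min(),xs.max(),(o+s*d)*1e3)
p,Rr=plan(p,Rr,wp(-.05,-64.6,.215),Rtool(-81.23),vmax=.03)
E
```

```text
[0.5914 0.0245 0.3012] [ -0.1755 -65.9689]
[[ 0.1477 -0.989  -0.0038]
 [-0.989  -0.1478  0.0086]
 [-0.0091  0.0025 -1.    ]]
225 260 302 [ 34.449    1.6209 -13.    ]
245 260 301 [ 26.0771   1.4327 -13.    ]
265 260 301 [ 17.3641   1.4395 -13.    ]
285 261 300 [  8.2885   1.4466 -13.    ]
305 262 300 [ -1.1726   1.6653 -13.    ]
325 261 299 [-11.0447   1.2459 -13.    ]
345 262 299 [-21.3547   1.4698 -13.    ]
1: {"tx":-0.0002,"ty":-0.0001,"tz":0.0287,"rx":0,"ry":0.2,"rz":-0.1}
2: {"tx":-0.0003,"ty":-0.0001,"tz":0.0288,"rx":0,"ry":0.2,"rz":-0.1}
3: {"tx":-0.0004,"ty":-0.0001,"tz":0.0287,"rx":0,"ry":0.2,"rz":-0.1}
end [0.5913 0.0259 0.215 ]
```

```bash

python3 - <<'E'
from h import *
p,Rr=cur(); m=optics.camera_model('wrist'); 
Rc=Rr.T@m['rotation']; o=Rr.T@(m['position']-p); print('cam in tool',o*1e3); print(Rc)
for z in(.017,.005,-.013): print(z,proj(dict(m,position=o,rotation=Rc),[[.011,0,z],[-.011,0,z],[0.03,0,z]]))
for n in('w6','w3'):
    im=cv2.imread(f'pics/{n}.png'); g=cv2.cvtColor(im,cv2.COLOR_BGR2GRAY)
    for r in(258,265,275,285): print(n,r,g[r,260:302].tolist())
E
```

```text
cam in tool [  72.4631    1.3155 -126.7139]
[[ 0.0007 -0.9583 -0.2859]
 [ 1.      0.0005  0.0005]
 [-0.0003 -0.2859  0.9583]]
0.017 [[277.5952 250.2335]
 [277.6755 289.0098]
 [277.5205 214.1253]]
0.005 [[277.3812 260.3981]
 [277.4766 301.7196]
 [277.2918 221.6879]]
-0.013 [[276.9872 279.109 ]
 [277.1137 324.9103]
 [276.8674 235.7248]]
w6 258 [77, 78, 77, 76, 77, 76, 84, 98, 108, 111, 108, 109, 110, 108, 109, 109, 103, 87, 54, 32, 33, 36, 40, 58, 89, 105, 109, 109, 111, 111, 108, 109, 110, 115, 133, 154, 161, 162, 160, 159, 158, 159]
w6 265 [55, 57, 56, 54, 58, 66, 86, 105, 107, 109, 109, 110, 110, 111, 110, 108, 100, 74, 47, 32, 36, 35, 39, 51, 79, 104, 108, 108, 108, 109, 109, 110, 110, 108, 108, 107, 102, 102, 100, 102, 101, 101]
w6 275 [43, 44, 46, 43, 58, 83, 104, 109, 109, 108, 109, 109, 109, 110, 109, 107, 98, 67, 42, 32, 36, 37, 33, 46, 72, 101, 107, 110, 111, 109, 109, 110, 108, 111, 108, 103, 79, 54, 41, 40, 46, 44]
w6 285 [37, 38, 42, 58, 86, 105, 107, 109, 110, 108, 108, 110, 110, 109, 108, 108, 95, 62, 33, 33, 37, 35, 32, 42, 67, 99, 109, 109, 109, 107, 109, 111, 107, 109, 108, 108, 99, 75, 52, 40, 37, 39]
w3 258 [222, 211, 201, 200, 203, 198, 183, 140, 111, 108, 105, 107, 106, 106, 106, 107, 100, 86, 54, 39, 31, 37, 40, 56, 89, 103, 108, 106, 109, 108, 107, 108, 107, 107, 106, 109, 107, 112, 111, 109, 109, 108]
w3 265 [144, 144, 142, 144, 142, 137, 120, 107, 108, 105, 106, 108, 106, 108, 108, 104, 99, 75, 45, 34, 37, 34, 36, 50, 79, 101, 108, 106, 106, 106, 107, 107, 106, 106, 101, 91, 76, 73, 70, 72, 73, 74]
w3 275 [41, 46, 41, 45, 62, 85, 100, 105, 107, 106, 105, 108, 107, 106, 105, 104, 95, 66, 42, 33, 37, 36, 35, 45, 73, 101, 105, 106, 106, 106, 108, 104, 107, 107, 105, 99, 78, 48, 44, 42, 43, 47]
w3 285 [37, 42, 41, 57, 86, 101, 108, 106, 104, 105, 106, 105, 106, 106, 106, 106, 94, 57, 35, 30, 33, 36, 37, 39, 67, 97, 106, 106, 106, 106, 106, 107, 107, 107, 108, 106, 99, 75, 49, 41, 37, 38]
```

```bash

python3 - <<'E'
from h import *
p,Rr=cur(); m=optics.camera_model('wrist'); print(p,m['position'],(Rr.T@(m['position']-p))*1e3)
m9=dict(np.load('w3.npz')); p=np.array([.492,.0131,.1179]); Rr=np.array([[ 0.1514,-0.9885,-0.0013],[-0.9885,-0.1514,-0.0008],[ 0.0006,0.0014,-1.]])
print('w3',(Rr.T@(m9['position']-p))*1e3); print(Rr.T@m9['rotation'])
m9=dict(np.load('w6.npz')); p=np.array([0.5585,0.0205,0.1195]); Rr=np.array([[.149,-.989,0],[-.989,-.149,-.002],[.002,.001,-1]])
print('w6',(Rr.T@(m9['position']-p))*1e3)
m9=dict(np.load('w2.npz')); p=np.array([0.5596,0.0111,0.29]); 
print('w2',m9['position']-p); print(m9['rotation'])
E
```

```text
[0.5914 0.0245 0.3012] [ 0.6013 -0.0485  0.4272] [  72.4631    1.3155 -126.7139]
w3 [  72.4344    1.3052 -126.7332]
[[ 0.0007 -0.9583 -0.286 ]
 [ 1.      0.0006  0.0005]
 [-0.0004 -0.2859  0.9582]]
w6 [  72.438     1.3462 -126.6787]
w2 [ 0.0079 -0.0721  0.1267]
[[-0.9919 -0.1215 -0.0367]
 [-0.1269  0.9505  0.2837]
 [ 0.0004  0.2861 -0.9582]]
```

```bash

python3 - <<'E'
from h import *
p,Rr=cur()
p,Rr=plan(p,Rr,wp(1.4,-64.6,.215),Rtool(-81.23),vmax=.03)
E
```

```text
1: {"tx":-0.0002,"ty":-0.0006,"tz":0.0287,"rx":0,"ry":0.2,"rz":-0.1}
2: {"tx":-0.0003,"ty":-0.0006,"tz":0.0288,"rx":0,"ry":0.2,"rz":-0.1}
3: {"tx":-0.0004,"ty":-0.0006,"tz":0.0287,"rx":0,"ry":0.2,"rz":-0.1}
end [0.5927 0.0261 0.215 ]
```

jog_arm(targets=[{"tx": -0.0002,"ty": -0.0006,"tz": 0.0287,"rx": 0,"ry": 0.2,"rz": -0.1},{"tx": -0.0003,"ty": -0.0006,"tz": 0.0288,"rx": 0,"ry": 0.2,"rz": -0.1},{"tx": -0.0004,"ty": -0.0006,"tz": 0.0287,"rx": 0,"ry": 0.1,"rz": -0.1},{"tx": 0,"ty": 0,"tz": 0,"rx": 0,"ry": 0,"rz": 0},{"tx": 0,"ty": 0,"tz": 0,"rx": 0,"ry": 0,"rz": 0}])

```text
time_s: 11.95
tool_pos: [0.5924, 0.0261, 0.2144]
eef_rot: [[0.154, -0.988, -0.005], [-0.988, -0.153, -0.001], [0.001, 0.005, -1.0]]
wrist_force: [0.5, -0.5, -2.9]
opening: 0.0168
```

jog_arm(targets=[{"tx": 0,"ty": 0,"tz": 0,"rx": 0,"ry": 0,"rz": 0},{"tx": 0,"ty": 0,"tz": 0,"rx": 0,"ry": 0,"rz": 0}])

```text
time_s: 12.12
tool_pos: [0.5944, 0.0269, 0.2174]
eef_rot: [[0.154, -0.988, 0.001], [-0.988, -0.154, 0.001], [-0.0, -0.001, -1.0]]
wrist_force: [0.3, 0.3, -4.2]
opening: 0.0169
```

```bash
sed -i 's/range(112,172,6)/range(int(sys.argv[2]),int(sys.argv[3]),8)/' slotw.py; python3 slotw.py w15 60 160; python3 - <<'E'
from h import *
im=optics.camera('scene'); cv2.imwrite('pics/s15.png',cv2.resize(im[120:270,200:400],None,fx=4,fy=4,interpolation=cv2.INTER_CUBIC))
E
```

```text
12.1167 [0.5944 0.0269 0.2174] [  3.2048 -64.0107]
[[ 0.154  -0.9881  0.001 ]
 [-0.9881 -0.154   0.0006]
 [-0.0004 -0.0011 -1.    ]] [ 0.3304  0.2645 -4.1908]
60 [271.  295.6] [272.37 297.6 ] [  8.02 -10.5 ] mid -1.24 tool [116.87   4.76 122.32]
68 [271.1 295.4] [nan nan] [nan nan] mid nan tool [nan nan nan]
76 [271.1 295.3] [nan nan] [nan nan] mid nan tool [nan nan nan]
84 [271.2 295.2] [nan nan] [nan nan] mid nan tool [nan nan nan]
92 [271.2 295.1] [271.69    nan] [8.65  nan] mid nan tool [nan nan nan]
100 [271.3 295. ] [271.52    nan] [8.82  nan] mid nan tool [nan nan nan]
108 [271.3 294.8] [271.32    nan] [ 9. nan] mid nan tool [nan nan nan]
116 [271.4 294.7] [271.56    nan] [8.85  nan] mid nan tool [nan nan nan]
124 [271.4 294.6] [271.68    nan] [8.79  nan] mid nan tool [nan nan nan]
132 [271.5 294.5] [271.68    nan] [8.82  nan] mid nan tool [nan nan nan]
140 [271.5 294.4] [271.68    nan] [8.86  nan] mid nan tool [nan nan nan]
148 [271.6 294.2] [271.68    nan] [8.9 nan] mid nan tool [nan nan nan]
156 [271.6 294.1] [271.65    nan] [8.96  nan] mid nan tool [nan nan nan]
```

View pics/w15.png

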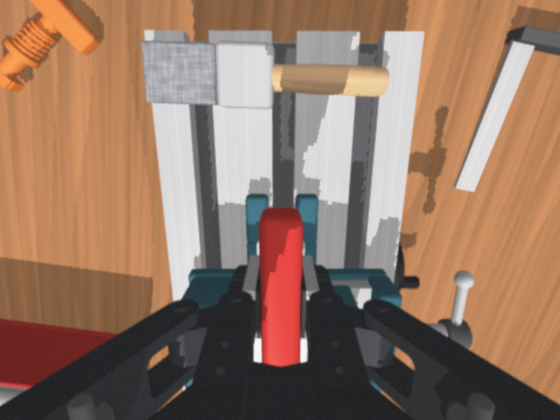

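View pics/s15.png

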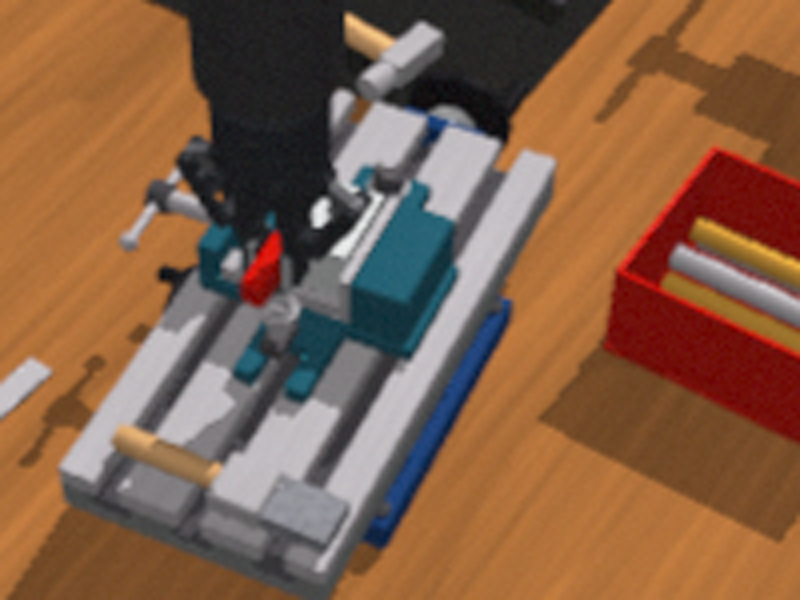

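```bash
python3 - <<'E'
from h import *
p,Rr=cur(); print(p,tb(p)); print(Rr); 
p,Rr=plan(p,Rr,wp(1.4,-64.6,.20),Rtool(-81.23),vmax=.03)
E
```

```text
[0.5941 0.027  0.2169] [  2.8626 -63.8607]
[[ 0.154  -0.9881  0.0004]
 [-0.9881 -0.154   0.0008]
 [-0.0007 -0.0005 -1.    ]]
1: {"tx":0.0007,"ty":0.0015,"tz":0.0169,"rx":-0,"ry":0,"rz":0.1}
end [0.5927 0.0261 0.2   ]
```

jog_arm(targets=[{"tx": 0.0007,"ty": 0.0015,"tz": 0.015,"rx": 0,"ry": 0,"rz": 0.1},{"tx": 0,"ty": 0,"tz": 0,"rx": 0,"ry": 0,"rz": 0},{"tx": 0,"ty": 0,"tz": 0,"rx": 0,"ry": 0,"rz": 0},{"tx": 0,"ty": 0,"tz": 0,"rx": 0,"ry": 0,"rz": 0},{"tx": 0,"ty": 0,"tz": 0,"rx": 0,"ry": 0,"rz": 0}])

```text
time_s: 12.63
tool_pos: [0.5923, 0.0261, 0.2008]
eef_rot: [[0.153, -0.988, -0.002], [-0.988, -0.153, -0.0], [-0.0, 0.001, -1.0]]
wrist_force: [-0.2, -1.8, -3.6]
opening: 0.0167
```

```bash
python3 slotw.py w16 120 180; python3 - <<'E'
from h import *
p,Rr=cur(); print(p,tb(p))
im=cv2.imread('pics/w16.png'); g=cv2.cvtColor(im,cv2.COLOR_BGR2GRAY)
for r in(130,140,150,160,170): print(r,g[r,262:302].tolist())
cv2.imwrite('pics/w16c.png',cv2.resize(im[100:300,180:380],None,fx=3,fy=3,interpolation=cv2.INTER_CUBIC))
E
```

```text
12.6333 [0.5923 0.0261 0.2008] [  0.9431 -64.5068]
[[ 0.1526 -0.9883 -0.0015]
 [-0.9883 -0.1526 -0.    ]
 [-0.0002  0.0015 -1.    ]] [-0.2023 -1.7963 -3.5621]
120 [267. 292.] [267.29    nan] [8.81  nan] mid nan tool [nan nan nan]
128 [267.1 291.9] [267.3   nan] [8.87  nan] mid nan tool [nan nan nan]
136 [267.2 291.8] [267.5   nan] [8.78  nan] mid nan tool [nan nan nan]
144 [267.3 291.7] [267.52    nan] [8.83  nan] mid nan tool [nan nan nan]
152 [267.4 291.6] [267.51    nan] [8.91  nan] mid nan tool [nan nan nan]
160 [267.5 291.5] [267.57    nan] [8.92  nan] mid nan tool [nan nan nan]
168 [267.6 291.4] [267.73    nan] [8.88  nan] mid nan tool [nan nan nan]
176 [267.7 291.3] [267.72    nan] [8.95  nan] mid nan tool [nan nan nan]
[0.5922 0.0261 0.2006] [  0.8602 -64.4796]
130 [219, 218, 220, 220, 214, 184, 125, 81, 73, 75, 75, 76, 77, 81, 89, 101, 103, 104, 104, 104, 100, 101, 99, 98, 83, 77, 74, 74, 74, 89, 121, 151, 158, 159, 157, 158, 158, 158, 157, 160]
140 [218, 218, 219, 220, 217, 198, 133, 84, 74, 74, 75, 76, 77, 72, 82, 97, 102, 104, 102, 101, 101, 96, 81, 74, 75, 72, 75, 73, 77, 97, 129, 153, 158, 157, 158, 157, 158, 158, 158, 160]
150 [218, 218, 218, 220, 218, 198, 133, 84, 74, 75, 75, 75, 75, 75, 75, 83, 100, 103, 102, 102, 102, 102, 97, 79, 74, 74, 74, 74, 79, 97, 128, 151, 157, 155, 157, 159, 155, 156, 158, 160]
160 [218, 218, 219, 220, 218, 200, 139, 86, 74, 75, 73, 77, 72, 76, 76, 81, 94, 102, 100, 99, 98, 95, 95, 79, 74, 72, 75, 74, 79, 103, 136, 149, 155, 157, 155, 154, 154, 156, 156, 159]
170 [217, 217, 217, 219, 219, 201, 151, 95, 76, 74, 75, 74, 74, 73, 75, 75, 73, 76, 74, 73, 71, 70, 72, 73, 73, 74, 74, 75, 79, 107, 137, 152, 157, 156, 154, 154, 152, 155, 159, 158]
```

View pics/w16c.png

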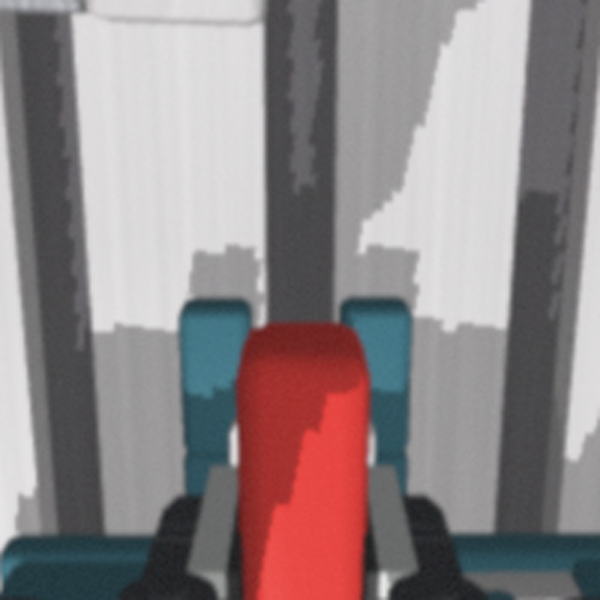

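jog_arm(targets=[{"tx": 0,"ty": -0.0006,"tz": 0.003,"rx": 0,"ry": 0,"rz": 0},{"tx": 0,"ty": 0,"tz": 0.004,"rx": 0,"ry": 0,"rz": 0},{"tx": 0,"ty": 0,"tz": 0.004,"rx": 0,"ry": 0,"rz": 0},{"tx": 0,"ty": 0,"tz": 0.004,"rx": 0,"ry": 0,"rz": 0},{"tx": 0,"ty": 0,"tz": 0,"rx": 0,"ry": 0,"rz": 0}])

```text
time_s: 13.1
tool_pos: [0.5916, 0.026, 0.1835]
eef_rot: [[0.152, -0.988, -0.005], [-0.988, -0.152, -0.001], [-0.0, 0.005, -1.0]]
wrist_force: [0.4, -0.3, -3.4]
opening: 0.0167
```

```bash
python3 - <<'E'
from h import *
s=ctrl.observe();p,Rr=cur(); print(s['time_s'],p,tb(p),s['wrist_force'],s['moment']);print(Rr)
E
```

```text
13.1 [0.5916 0.026  0.1835] [  0.2923 -64.5562] [ 0.4336 -0.339  -3.4125] [0.001  0.0911 0.0344]
[[ 0.1521 -0.9884 -0.0047]
 [-0.9884 -0.1521 -0.0006]
 [-0.0002  0.0048 -1.    ]]
```

jog_arm(targets=[{"tx": 0,"ty": 0,"tz": 0,"rx": 0,"ry": 0,"rz": 0},{"tx": 0,"ty": 0,"tz": 0,"rx": 0,"ry": 0,"rz": 0},{"tx": 0,"ty": 0,"tz": 0,"rx": 0,"ry": 0,"rz": 0}])

```text
time_s: 13.35
tool_pos: [0.5924, 0.0261, 0.185]
eef_rot: [[0.152, -0.988, -0.002], [-0.988, -0.152, -0.0], [-0.0, 0.002, -1.0]]
wrist_force: [-0.0, -0.3, -3.9]
opening: 0.0166
```

```bash
python3 - <<'E'
from h import *
s=ctrl.observe();p,Rr=cur(); print(s['time_s'],p,tb(p),s['wrist_force'],s['moment']);print(Rr)
optics.camera('wrist')
s=ctrl.observe();p,Rr=cur(); print(s['time_s'],p,tb(p),s['wrist_force'],s['moment']);print(Rr)
E
```

```text
13.35 [0.5924 0.0261 0.185 ] [  1.1242 -64.5156] [-0.0483 -0.3406 -3.8775] [-0.0264 -0.0134  0.0406]
[[ 0.1524 -0.9883 -0.0025]
 [-0.9883 -0.1524 -0.0002]
 [-0.0002  0.0025 -1.    ]]
13.4 [0.5924 0.0261 0.185 ] [  1.0926 -64.52  ] [ 0.3616 -0.1495 -4.0373] [-0.0809 -0.0473 -0.0228]
[[ 0.1523 -0.9883 -0.0025]
 [-0.9883 -0.1523 -0.0001]
 [-0.0003  0.0024 -1.    ]]
```

jog_arm(targets=[{"tx": 0,"ty": -0.0004,"tz": 0.002,"rx": 0.15,"ry": 0,"rz": 0},{"tx": 0,"ty": 0,"tz": 0.003,"rx": 0,"ry": 0,"rz": 0},{"tx": 0,"ty": 0,"tz": 0.003,"rx": 0,"ry": 0,"rz": 0},{"tx": 0,"ty": 0,"tz": 0,"rx": 0,"ry": 0,"rz": 0},{"tx": 0,"ty": 0,"tz": 0,"rx": 0,"ry": 0,"rz": 0}])

```text
time_s: 13.82
tool_pos: [0.5925, 0.0261, 0.1765]
eef_rot: [[0.152, -0.988, -0.001], [-0.988, -0.152, 0.0], [-0.0, 0.001, -1.0]]
wrist_force: [0.6, 0.0, -3.2]
opening: 0.0167
```

```bash
cat > st.py <<'E'
from h import *
s=ctrl.observe();p,Rr=cur(); print(s['time_s'],p,tb(p),'F',s['wrist_force'],'tool',Rr.T@s['wrist_force'],s['moment'],s['opening']);print(Rr)
E
python3 st.py
```

```text
13.8167 [0.5925 0.0261 0.1765] [  1.1396 -64.5425] F [ 0.6358  0.0241 -3.1519] tool [ 0.0735 -0.6348  3.1513] [-0.0377 -0.0551  0.0233] 0.016732553317189588
[[ 0.1523 -0.9883 -0.0009]
 [-0.9883 -0.1523  0.    ]
 [-0.0002  0.0009 -1.    ]]
```

jog_arm(targets=[{"tx": 0,"ty": -0.0001,"tz": 0.003,"rx": 0.05,"ry": 0,"rz": 0},{"tx": 0,"ty": 0,"tz": 0.003,"rx": 0,"ry": 0,"rz": 0},{"tx": 0,"ty": 0,"tz": 0,"rx": 0,"ry": 0,"rz": 0},{"tx": 0,"ty": 0,"tz": 0,"rx": 0,"ry": 0,"rz": 0}])

```text
time_s: 14.15
tool_pos: [0.5926, 0.0261, 0.1705]
eef_rot: [[0.152, -0.988, 0.0], [-0.988, -0.152, 0.0], [-0.0, -0.0, -1.0]]
wrist_force: [-0.2, -0.4, -4.2]
opening: 0.0166
```

```bash
python3 st.py; python3 - <<'E'
from h import *
im=optics.camera('scene'); cv2.imwrite('pics/s17.png',cv2.resize(im[150:260,220:370],None,fx=5,fy=5,interpolation=cv2.INTER_CUBIC))
im=optics.camera('wrist'); cv2.imwrite('pics/w17.png',im)
E
```

```text
14.15 [0.5926 0.0261 0.1705] [  1.2774 -64.5439] F [-0.232  -0.3951 -4.1704] tool [0.3559 0.2898 4.1704] [-0.0243 -0.0256  0.0125] 0.016584904800918877
[[ 0.1523 -0.9883  0.0001]
 [-0.9883 -0.1523  0.0002]
 [-0.0002 -0.0001 -1.    ]]
```

View pics/s17.png

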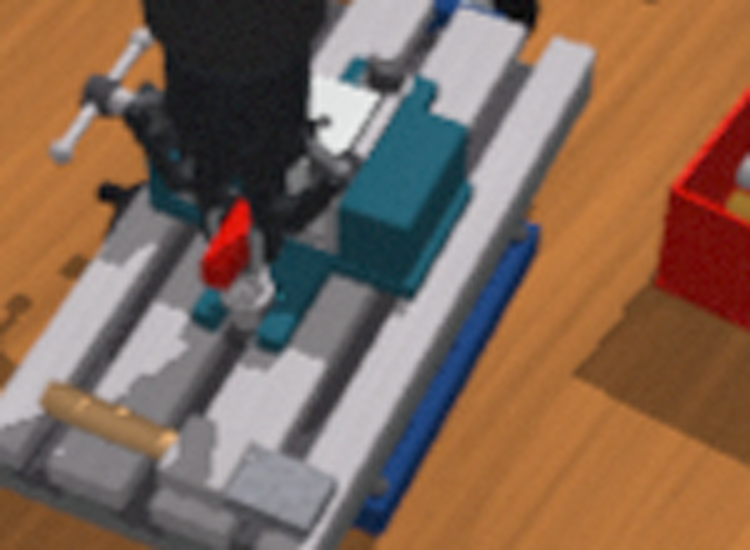

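View pics/w17.png

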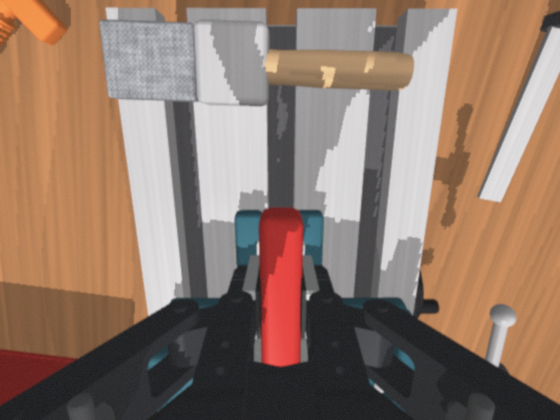

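jog_arm(targets=[{"tx": 0,"ty": 0,"tz": 0.004,"rx": 0,"ry": 0,"rz": 0},{"tx": 0,"ty": 0,"tz": 0.004,"rx": 0,"ry": 0,"rz": 0},{"tx": 0,"ty": 0,"tz": 0.002,"rx": 0,"ry": 0,"rz": 0},{"tx": 0,"ty": 0,"tz": 0,"rx": 0,"ry": 0,"rz": 0},{"tx": 0,"ty": 0,"tz": 0,"rx": 0,"ry": 0,"rz": 0}])

```text
time_s: 14.67
tool_pos: [0.5929, 0.0262, 0.1611]
eef_rot: [[0.152, -0.988, 0.001], [-0.988, -0.152, 0.0], [-0.0, -0.001, -1.0]]
wrist_force: [-1.6, 1.5, 2.2]
opening: 0.0166
```

```bash
python3 st.py
```

```text
14.6667 [0.5929 0.0262 0.1611] [  1.5886 -64.5101] F [-1.6013  1.4792  2.1922] tool [-1.7064  1.3549 -2.1932] [0.1847 0.5913 0.0223] 0.01657301577091557
[[ 0.1525 -0.9883  0.0009]
 [-0.9883 -0.1525  0.0003]
 [-0.0002 -0.0009 -1.    ]]
```

jog_arm(targets=[{"tx": 0,"ty": 0,"tz": 0.003,"rx": 0,"ry": 0,"rz": 0},{"tx": 0,"ty": 0,"tz": 0.003,"rx": 0,"ry": 0,"rz": 0},{"tx": 0,"ty": 0,"tz": 0,"rx": 0,"ry": 0,"rz": 0},{"tx": 0,"ty": 0,"tz": 0,"rx": 0,"ry": 0,"rz": 0},{"tx": 0,"ty": 0,"tz": 0,"rx": 0,"ry": 0,"rz": 0}])

```text
time_s: 15.08
tool_pos: [0.593, 0.0262, 0.1553]
eef_rot: [[0.153, -0.988, 0.001], [-0.988, -0.153, 0.0], [-0.0, -0.001, -1.0]]
wrist_force: [-1.9, 1.2, 5.2]
opening: 0.0169
```

```bash
python3 st.py
```

```text
15.0833 [0.593  0.0262 0.1553] [  1.7136 -64.5267] F [-1.9135  1.1965  5.2039] tool [-1.4752  1.7016 -5.2059] [0.2497 1.0083 0.0357] 0.016886679935826203
[[ 0.1525 -0.9883  0.0013]
 [-0.9883 -0.1525  0.0004]
 [-0.0001 -0.0013 -1.    ]]
```

jog_arm(targets=[{"tx": 0,"ty": 0.0002,"tz": 0.002,"rx": 0,"ry": 0,"rz": 0},{"tx": 0,"ty": 0,"tz": 0.0012,"rx": 0,"ry": 0,"rz": 0},{"tx": 0,"ty": 0,"tz": 0,"rx": 0,"ry": 0,"rz": 0},{"tx": 0,"ty": 0,"tz": 0,"rx": 0,"ry": 0,"rz": 0}])

```text
time_s: 15.42
tool_pos: [0.593, 0.0262, 0.1524]
eef_rot: [[0.153, -0.988, 0.002], [-0.988, -0.153, 0.0], [-0.0, -0.002, -1.0]]
wrist_force: [-2.7, 0.8, 7.7]
opening: 0.0161
```

```bash
python3 st.py
```

```text
15.4167 [0.593  0.0262 0.1524] [  1.6946 -64.5095] F [-2.7439  0.8053  7.666 ] tool [-1.2156  2.5749 -7.6706] [0.275  1.0952 0.0085] 0.016124621831363314
[[ 0.1527 -0.9883  0.0018]
 [-0.9883 -0.1527  0.0004]
 [-0.0001 -0.0018 -1.    ]]
```

jog_arm(targets=[{"tx": 0,"ty": 0.0003,"tz": 0,"rx": 0,"ry": 0,"rz": 4},{"tx": 0,"ty": 0,"tz": 0,"rx": 0,"ry": 0,"rz": 6},{"tx": 0,"ty": 0,"tz": 0,"rx": 0,"ry": 0,"rz": 6},{"tx": 0,"ty": 0,"tz": 0,"rx": 0,"ry": 0,"rz": 4}])

```text
time_s: 15.75
tool_pos: [0.5935, 0.0262, 0.1528]
eef_rot: [[-0.2, -0.98, 0.003], [-0.98, 0.2, 0.0], [-0.001, -0.003, -1.0]]
wrist_force: [0.4, -0.5, 8.1]
opening: 0.0166
```

```bash
python3 st.py
```

```text
15.75 [0.5935 0.0262 0.1528] [  2.1353 -64.6276] F [ 0.3816 -0.4518  8.099 ] tool [ 0.3578 -0.4902 -8.0979] [0.0114 0.3556 0.0239] 0.016580099351481425
[[-0.1998 -0.9798  0.0034]
 [-0.9798  0.1998  0.0004]
 [-0.0011 -0.0032 -1.    ]]
```

jog_arm(targets=[{"tx": 0,"ty": 0,"tz": 0,"rx": 0,"ry": 0,"rz": 7},{"tx": 0,"ty": 0,"tz": 0,"rx": 0,"ry": 0,"rz": 7},{"tx": 0,"ty": 0,"tz": 0,"rx": 0,"ry": 0,"rz": 7},{"tx": 0,"ty": 0,"tz": 0,"rx": 0,"ry": 0,"rz": 7},{"tx": 0,"ty": 0,"tz": 0,"rx": 0,"ry": 0,"rz": 7}])

```text
time_s: 16.17
tool_pos: [0.5933, 0.0262, 0.1527]
eef_rot: [[-0.726, -0.688, 0.003], [-0.688, 0.726, 0.001], [-0.003, -0.002, -1.0]]
wrist_force: [-0.5, -0.0, 8.3]
opening: 0.0167
```

```bash
python3 st.py
```

```text
16.1667 [0.5933 0.0262 0.1527] [  1.9584 -64.5242] F [-0.5409 -0.0366  8.305 ] tool [ 0.3963  0.3314 -8.3066] [0.293  0.6339 0.0549] 0.016704661008041664
[[-0.726  -0.6877  0.003 ]
 [-0.6877  0.726   0.0006]
 [-0.0026 -0.0017 -1.    ]]
```

jog_arm(targets=[{"tx": 0,"ty": 0,"tz": 0,"rx": 0,"ry": 0,"rz": 7},{"tx": 0,"ty": 0,"tz": 0,"rx": 0,"ry": 0,"rz": 7},{"tx": 0,"ty": 0,"tz": 0,"rx": 0,"ry": 0,"rz": 7},{"tx": 0,"ty": 0,"tz": 0,"rx": 0,"ry": 0,"rz": 7},{"tx": 0,"ty": 0,"tz": 0,"rx": 0,"ry": 0,"rz": 6.5}])

```text
time_s: 16.58
tool_pos: [0.5933, 0.0263, 0.1527]
eef_rot: [[-0.988, -0.156, 0.003], [-0.156, 0.988, 0.001], [-0.003, 0.0, -1.0]]
wrist_force: [-1.3, 0.1, 7.2]
opening: 0.0164
```

jog_arm(targets=[{"tx": 0,"ty": 0,"tz": 0,"rx": 0,"ry": 0,"rz": 0},{"tx": 0,"ty": 0,"tz": 0,"rx": 0,"ry": 0,"rz": 0}])

```text
time_s: 16.75
tool_pos: [0.5933, 0.0262, 0.1527]
eef_rot: [[-0.987, -0.161, 0.003], [-0.161, 0.987, 0.001], [-0.003, 0.0, -1.0]]
wrist_force: [-2.0, 0.3, 7.1]
opening: 0.0169
```

```bash
python3 st.py; python3 - <<'E'
from h import *
p,Rr=cur(); print(np.degrees(np.arctan2(Rr[1,0],Rr[0,0])))
im=optics.camera('scene'); cv2.imwrite('pics/s18.png',cv2.resize(im[150:260,220:370],None,fx=5,fy=5,interpolation=cv2.INTER_CUBIC))
im=optics.camera('wrist'); cv2.imwrite('pics/w18.png',im)
E
```

```text
16.75 [0.5933 0.0262 0.1527] [  1.9801 -64.5538] F [-1.9656  0.3381  7.1019] tool [ 1.8637  0.6497 -7.1077] [ 0.1768  0.4944 -0.0656] 0.016908947498223977
[[-0.987  -0.1605  0.0031]
 [-0.1605  0.987   0.0006]
 [-0.0031  0.0001 -1.    ]]
-170.76247956082818
```

View pics/s18.png

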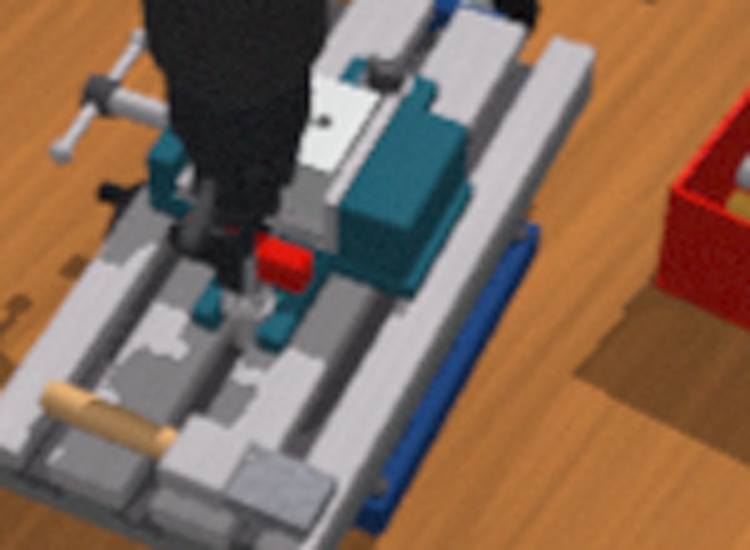

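View pics/w18.png

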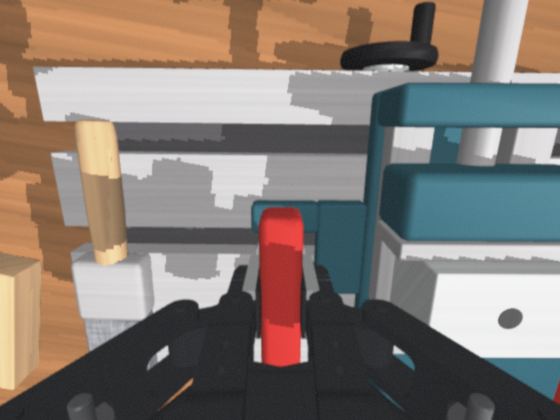

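jog_arm(targets=[{"tx": 0,"ty": 0,"tz": 0,"rx": 0,"ry": 0,"rz": 1},{"tx": 0,"ty": 0,"tz": -0.0015,"rx": 0,"ry": 0,"rz": 0},{"tx": 0,"ty": 0,"tz": -0.0015,"rx": 0,"ry": 0,"rz": 0},{"tx": 0,"ty": 0,"tz": -0.0015,"rx": 0,"ry": 0,"rz": 0},{"tx": 0,"ty": 0,"tz": 0,"rx": 0,"ry": 0,"rz": 0}])

```text
time_s: 17.27
tool_pos: [0.593, 0.0263, 0.1542]
eef_rot: [[-0.99, -0.143, 0.001], [-0.143, 0.99, 0.001], [-0.001, 0.001, -1.0]]
wrist_force: [8.5, -0.3, -13.9]
opening: 0.0167
```

```bash
python3 st.py
```

```text
17.2667 [0.593  0.0263 0.1542] [  1.6703 -64.4309] F [  8.4865  -0.3404 -13.9185] tool [-8.3339 -1.5623 13.9272] [-0.2343 -3.0644  0.0616] 0.016655776538503055
[[-0.9897 -0.1432  0.0011]
 [-0.1432  0.9897  0.0009]
 [-0.0012  0.0007 -1.    ]]
```

jog_arm(targets=[{"tx": 0,"ty": 0,"tz": 0.0025,"rx": 0,"ry": 0,"rz": 0},{"tx": 0,"ty": 0,"tz": 0,"rx": 0,"ry": 0,"rz": 0},{"tx": 0,"ty": 0,"tz": 0,"rx": 0,"ry": 0,"rz": 0}])

```text
time_s: 17.52
tool_pos: [0.5931, 0.0262, 0.154]
eef_rot: [[-0.99, -0.144, 0.002], [-0.144, 0.99, 0.001], [-0.002, 0.0, -1.0]]
wrist_force: [2.8, 0.1, 2.0]
opening: 0.0165
```

```bash
python3 st.py
```

```text
17.5167 [0.5931 0.0262 0.154 ] [  1.7871 -64.4971] F [2.825  0.0528 2.0431] tool [-2.808  -0.3541 -2.0366] [-0.0812 -0.9619  0.0213] 0.016474274347753705
[[-0.9896 -0.144   0.0023]
 [-0.144   0.9896  0.0005]
 [-0.0023  0.0002 -1.    ]]
```

Nearly neutral, head just at the lips. Let go.

jog_arm(targets=[{"tx": 0,"ty": 0,"tz": 0,"rx": 0,"ry": 0,"rz": 0},{"tx": 0,"ty": 0,"tz": 0,"rx": 0,"ry": 0,"rz": 0},{"tx": 0,"ty": 0,"tz": 0,"rx": 0,"ry": 0,"rz": 0},{"tx": 0,"ty": 0,"tz": 0,"rx": 0,"ry": 0,"rz": 0},{"tx": 0,"ty": 0,"tz": 0,"rx": 0,"ry": 0,"rz": 0}], gripper=-0.1)

```text
time_s: 17.93
tool_pos: [0.5921, 0.0261, 0.1535]
eef_rot: [[-0.99, -0.144, 0.0], [-0.144, 0.99, 0.0], [-0.0, 0.0, -1.0]]
wrist_force: [-0.6, -0.2, -0.1]
opening: 0.0382
```

```bash
python3 st.py; python3 - <<'E'
from h import *
im=optics.camera('wrist'); cv2.imwrite('pics/w19.png',im)
E
```

```text
17.9333 [0.5921 0.0261 0.1535] [  0.7519 -64.5268] F [-0.5965 -0.1975 -0.0533] tool [ 0.6187 -0.1098  0.0531] [-0.0094  0.0125  0.0152] 0.038210091781499644
[[-0.9896 -0.1437  0.0003]
 [-0.1437  0.9896  0.0003]
 [-0.0003  0.0003 -1.    ]]
```

View pics/w19.png

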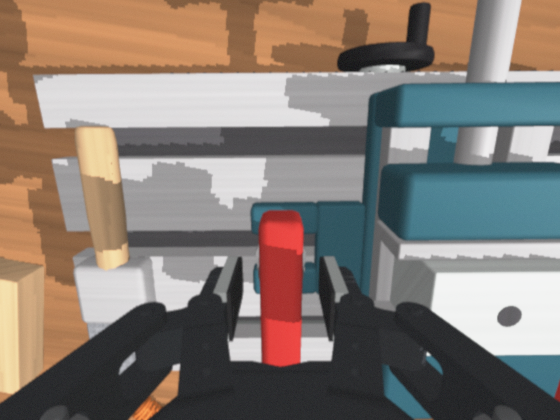

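Released; the handle stays crosswise. Withdraw straight up and look.

jog_arm(targets=[{"tx": 0,"ty": 0,"tz": -0.01,"rx": 0,"ry": 0,"rz": 0},{"tx": 0,"ty": 0,"tz": -0.02,"rx": 0,"ry": 0,"rz": 0},{"tx": 0,"ty": 0,"tz": -0.03,"rx": 0,"ry": 0,"rz": 0},{"tx": 0,"ty": 0,"tz": -0.04,"rx": 0,"ry": 0,"rz": 0},{"tx": 0,"ty": 0,"tz": -0.04,"rx": 0,"ry": 0,"rz": 0}])

```text
time_s: 18.4
tool_pos: [0.5915, 0.0258, 0.2955]
eef_rot: [[-0.99, -0.144, -0.001], [-0.144, 0.99, -0.0], [0.001, -0.0, -1.0]]
wrist_force: [1.9, 0.9, 0.1]
opening: 0.0387
```

jog_arm(targets=[{"tx": 0.04,"ty": 0,"tz": -0.01,"rx": 0,"ry": 0,"rz": 0},{"tx": 0.04,"ty": 0,"tz": 0,"rx": 0,"ry": 0,"rz": 0},{"tx": 0.02,"ty": 0,"tz": 0,"rx": 0,"ry": 0,"rz": 0},{"tx": 0,"ty": 0,"tz": 0,"rx": 0,"ry": 0,"rz": 0},{"tx": 0,"ty": 0,"tz": 0,"rx": 0,"ry": 0,"rz": 0}])

```text
time_s: 18.82
tool_pos: [0.4926, 0.0115, 0.3054]
eef_rot: [[-0.99, -0.144, 0.004], [-0.144, 0.99, 0.002], [-0.004, 0.001, -1.0]]
wrist_force: [0.4, 0.3, 0.1]
opening: 0.0386
```

```bash
python3 st.py; python3 - <<'E'
from h import *
m=optics.camera_model('wrist');np.savez('w20.npz',**m)
im=optics.camera('wrist'); cv2.imwrite('pics/w20.png',im)
im=optics.camera('scene'); cv2.imwrite('pics/s20f.png',im); cv2.imwrite('pics/s20.png',cv2.resize(im[150:260,220:370],None,fx=5,fy=5,interpolation=cv2.INTER_CUBIC))
for k in nets.mark_of('wrist','red_grip')[:2]: print(k,tb(at_z(m,k['pixel'],.156)))
im=optics.camera('top'); cv2.imwrite('pics/t20.png',cv2.resize(im[160:270,190:440],None,fx=3.2,fy=3.2,interpolation=cv2.INTER_CUBIC))
E
```

```text
18.8167 [0.4926 0.0115 0.3054] [-99.7893 -63.7025] F [0.4072 0.3444 0.1229] tool [-0.4531  0.2822 -0.121 ] [ 0.0274 -0.0802 -0.0289] 0.038561718860869024
[[-0.9895 -0.1442  0.0036]
 [-0.1442  0.9895  0.0015]
 [-0.0037  0.001  -1.    ]]
{'pixel': [78.6, 4.0], 'score': 0.83} [-263.1332 -218.3893]
{'pixel': [277.8, 298.3], 'score': 0.71} [ -2.3437 -66.5968]
```

View pics/w20.png

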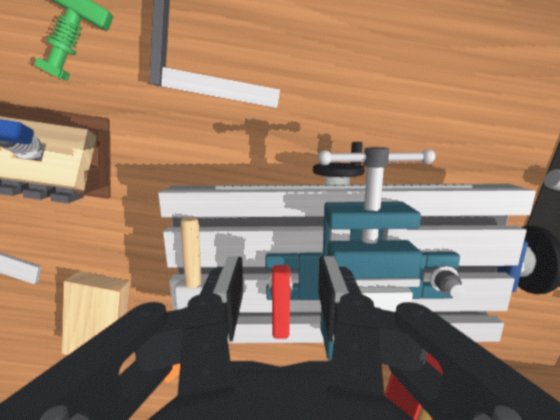

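View pics/s20.png

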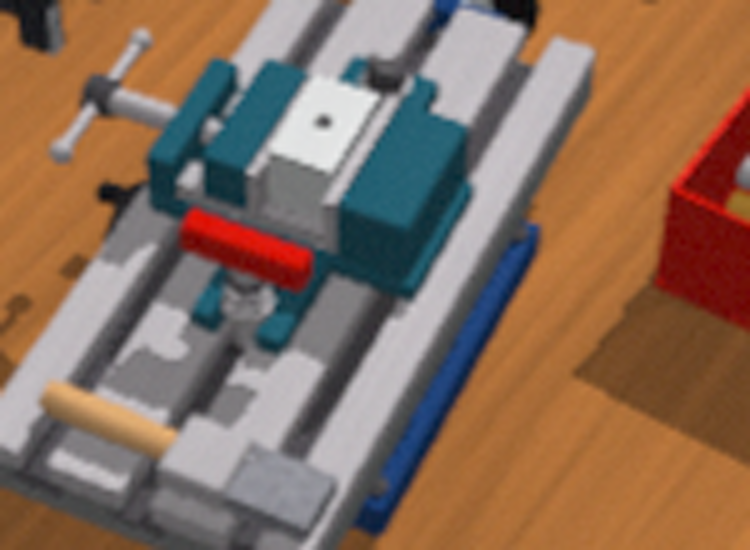

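View pics/t20.png

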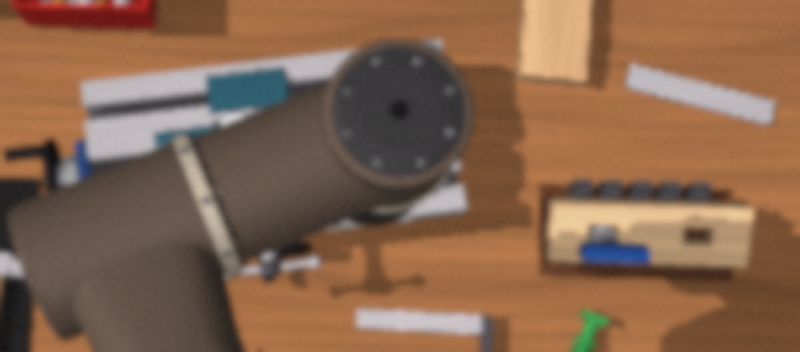

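```bash
python3 - <<'E'
from h import *
from red import redmask
m=dict(np.load('w20.npz')); im=cv2.imread('pics/w20.png'); mk=redmask(im,(255,255,310,345))
P=[]
for r in range(272,334,4):
    xs=np.nonzero(mk[r])[0]; P.append(tb(at_z(m,((xs.min()+xs.max())/2,r),.167)))
P=np.array(P); k=np.polyfit(P[:,0],P[:,1],1); print('bar angle vs across-slot deg',np.degrees(np.arctan(k[0])),P.mean(0),P[[0,-1]])
s=optics.camera('scene'); 
cv2.imwrite('pics/w20c.png',cv2.resize(im[220:345,230:480],None,fx=3.2,fy=3.2,interpolation=cv2.INTER_CUBIC))
E
```

```text
bar angle vs across-slot deg -0.482180585359162 [ -4.6357 -63.7193] [[-37.6627 -63.1166]
 [ 29.7432 -64.101 ]]
```

View pics/w20c.png

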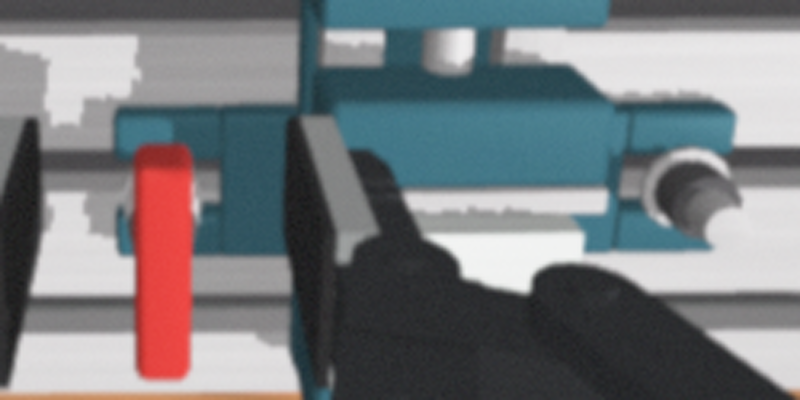

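View pics/s20f.png

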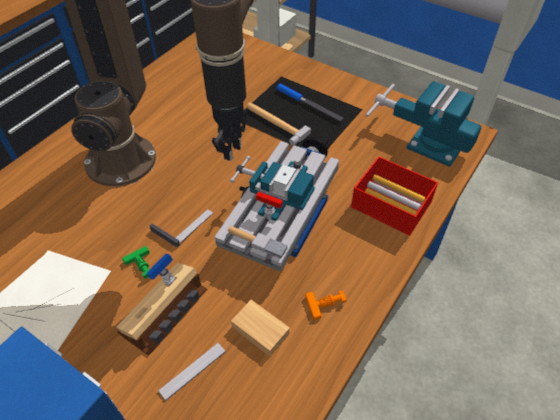

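```bash
python3 -c "
from plant import job_done
print(job_done())"
```

```text
the job is handed in; nothing more can be done
None
```

I pushed the vise square, put the red hold-down through the lug into the middle T-slot, locked it and let go. The job was handed in at about 19 s of the 72 s.

**Vise:** The last measured picture before the vise was clear of the gripper put the free lug within about 1 mm of the slot's centre line. I did not measure the swing again after clamping. The final picture shows the lug still square.

**Locking:**
- The head met no contact force going down through the lug and throat.
- The spring force read about 11–12 N when I turned it, inside the 10–13 N band where the head can turn.
- It turned a quarter turn clockwise without resistance.
- A trial lift then met about 14 N of pull with almost no rise, so the head is under the lips.

**After letting go:** The handle lies crosswise, turned about 90.5°, and wrist force is near zero. The collar appears to sit on the lug, and the arm touches nothing.

**Rest of the bench:** In the final pictures, the blue hold-down, the brush and everything else look to be where they were.

**Disagreement:** The wrist camera's stated position was off sideways by about 1.4 mm, checked against the jaw centre line. I corrected for it before inserting. The final reading of the handle's centre was also about 5 mm off across the slot, even though the head could only enter close to the slot's centre line. I put that down to the same camera error plus the slanted view, but did not check it further.

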